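Charge the mixing can with grinding balls and close it

ROBOT

A 6-joint arm with a two-finger parallel gripper is mounted at the origin on the work surface. World frame = base frame: x ahead of the robot, y to its left, z up, the work surface at z = 0. Lengths are in mm, angles in rad, forces in N, time in s.
With the tool pointing down it reaches from about 300 to 775 mm from the base axis. Payload 14.6 kg.
Tool frame: the origin (TCP) lies between the finger pads, 19 mm behind the fingertips; this is the grasp point; z points along the fingers, y is the line along which they close (so a half turn about z gives the same grasp; the last joint's range is limited). The gripper opens to 94 mm and grips with 3 to 60 N. Pads are 16 mm wide; open, the fingers measure 119 mm over their backs; the gripper's body (75 mm by 177 mm) begins 78 mm behind the grasp point.
Start: joints at [-0.067, 0.3, 1.521, -0, 1.321, -0.067], TCP at [549.99, -0.002, 224.246] pointing down, gripper open.
Joint ranges: [-3.03, 3.03], [-0.79, 2.21], [0.23, 2.52], [-1.04, 4.18], [0, 3.07], [-2.55, 2.55]. Speed limits (rad/s): [2.22, 2.22, 2.57, 3.14, 3.14, 3.14].

INTERFACE

Orientations are given as [roll, pitch, yaw] about the fixed x, y, z axes, in that order (R = Rz(yaw) Ry(pitch) Rx(roll)).
In Python, from cell import manip, viewer gives the robot as it stands. The module is installed in compiled form; this text tells all that it offers.
- The arm moves only by the tool move_arm, never from a script. Its argument "moves" is a list of rows, each a list of 4 numbers: the shift along the tool's x, y, z in m, then the turn about the tool's z in rad. A call has 1 to 12 rows; each row is the pose to reach, as a shift and turn from the pose commanded when the call began, along the tool's axes at that moment; what a row does not reach only later rows make up. A row lasts 1/10 s, in which the tool goes at most 50 mm and 8.59 degrees, less where a joint would pass 70% of its speed; a pose out of reach is approached as far as the arm can. A call with a gripper value outside its range is refused whole. "jaw" is the finger opening in m, from 0 to 0.094, set as the call begins (left out, the last holds). The fingers move at their own pace and stop on an object; "squeeze" is the grip in N (left out, the last holds). Time passes only in rows, so rows that repeat a pose let the fingers close. It gives the time, the measured TCP pose, the force, the opening and the grip force at its end, in the units of the state.
- manip.read_state(): the state, without advancing time (a new reading comes with each control period).
- viewer.camera(name): name is "scene" or "side" or "wrist"; returns a dict with "frame" (420x560x3 uint8, blue, green, red), "z_map" (420x560 float32, mm along the optical axis (not along the pixel's ray), 0 where there is no reading), "fx", "fy", "cx", "cy" (pixels), "origin" and "orientation" of the camera in the world. Camera axes: x right, y down, z forward; pixel columns grow to the right and rows downward; lengths in mm; the calibration is good to about 2 mm. The wrist camera is an equidistant fisheye: a pixel r from the principal point sees the ray r / f radians off the axis. A picture is of the moment at which its call begins.
- manip.sign_off(): hands the job in; it is judged then, once.
The state is a dict: "clock": time; "joints": joint angles; "qd": joint speeds; "effort": joint torques, N m; "eef_pos": TCP position; "eef_rot": TCP orientation; "wrist_force": force on the tool from outside, world axes, zero at the start; "moment": the same for the moment, N m; "finger_gap": finger opening in mm; "finger_force": force on a finger pad.
Only numpy, scipy, OpenCV 4.12 (cv2) and the standard library are available. Lean on these libraries where they do the work, as an engineer would, in place of code of your own. Each camera call takes 0.05 s, during which the arm holds its last target. There are 200 camera calls.

TASK

With the scoop, transfer every white ball from the dark steel tray into the mixing can; never touch a ball with the gripper itself. Lay the scoop back flat on its black mat and, once all the balls are in, put the lid on the can and press it fully home, so that the orange collar goes all the way down. Do not disturb the other containers and the tape.

Things in the scene. Friction and masses are not known exactly. Their poses are not given: they have to be found in the camera images.
- ball1: smooth white ceramic ball, 24 mm diameter, 26 g; origin at its centre. Lies on the tray floor at the start. Four to seven of the balls 1 to 7 are present, the others are absent (None)
- ball2: smooth white ceramic ball, 24 mm diameter, 26 g; origin at its centre. Lies on the tray floor at the start. Four to seven of the balls 1 to 7 are present, the others are absent (None)
- ball3: smooth white ceramic ball, 24 mm diameter, 26 g; origin at its centre. Lies on the tray floor at the start. Four to seven of the balls 1 to 7 are present, the others are absent (None)
- ball4: smooth white ceramic ball, 24 mm diameter, 26 g; origin at its centre. Lies on the tray floor at the start. Four to seven of the balls 1 to 7 are present, the others are absent (None)
- ball5: smooth white ceramic ball, 24 mm diameter, 26 g; origin at its centre. Lies on the tray floor at the start. Four to seven of the balls 1 to 7 are present, the others are absent (None)
- ball6: smooth white ceramic ball, 24 mm diameter, 26 g; origin at its centre. Lies on the tray floor at the start. Four to seven of the balls 1 to 7 are present, the others are absent (None)
- ball7: smooth white ceramic ball, 24 mm diameter, 26 g; origin at its centre. Lies on the tray floor at the start. Four to seven of the balls 1 to 7 are present, the others are absent (None)
- tray: fixed dark steel tray. Origin on the bench under the centre of its flat floor; x to its high far ramp. Floor 3 mm above the origin, x -55 to 55 mm, inside width 130 mm (y +-65). Near end: 35 degree slope from x = -55 up to 24 mm high at x = -88. Far end: 48 degree ramp from x = 55 up to 45 mm high at x = 93, then the end wall, 65 mm high. Side walls 45 mm high, 3 mm thick
- scoop: blue scoop, open at front and top, 110 g, mostly in its floor. Origin at the centre of the pan's underside; x to the lip, z up. Pan 90 mm long (lip x = 45, back wall x = -45), 85 mm wide (80 inside), floor 2 mm thick, side walls 30 mm high up to x = 33. Black upright handle block 34 (x) by 20 mm (y, the way to grip it) at x = -45, y = 0, z = 32 to 107; good TCP height z = 75 mm
- mat: fixed black rubber mat where the scoop lies at the start and at the end, 190 (x) x 130 (y) x 6 mm; origin under its centre
- can: fixed round aluminium mixing can on a blue base (156 mm diameter, 12 mm high). Origin on the bench under its axis, z up. Inside diameter 120 mm, inner floor at z = 16 mm, fixed rim at z = 107 mm
- can_floor (a point): centre of the can's inner floor, 16 mm above the bench
- can_mouth (a point): centre of the can's mouth at the top of the raised orange collar, 115 mm above the bench (does not move with the collar)
- collar (a joint): orange sealing collar round the can's mouth, 134 mm outside and 120 mm inside diameter. 0 = standing up, top 115 mm above the bench; 0.006 = pushed all the way down, top at 109 mm. Slides stiffly (8 N) and stays where it is pushed
- lid: loose black round lid, 132 mm diameter, 160 g. Origin at the centre of its underside, z up. Below: a plug of 106 mm diameter, 10 mm deep, that drops inside the collar; flange from z = 10 to 15 mm, which rests on the collar; orange knob 26 mm diameter from z = 15 to 45 mm (grip with the TCP at about z = 38 mm)
- hardener: bystander: red can, 60 mm diameter, 150 mm tall; origin under its centre
- tape: bystander: yellow roll of masking tape lying flat, 100 mm diameter, 24 mm high; origin under its centre
- reducer: bystander: jar with blue label, 60 mm diameter, 120 mm tall; origin under its centre
Mind the look-alikes: they are no part of the job. Of the things that look like the scoop, the middle-sized one is meant.

How it is judged (in metres and radians):
On the way, in this order (a step that is already met when the one before it is completed fails the run):
1. every ball is in the can (horizontal distance between each of ball1, ball2, ball3, ball4, ball5, ball6, ball7 and can_floor below 0.062 m and z of each of ball1, ball2, ball3, ball4, ball5, ball6, ball7 in the frame of can_floor below 0.08 m), for 0.2 s.
2. the robot presses on the lid, and the lid and the collar are all the way down (value of joint collar above 0.005 m and horizontal distance between lid and can below 0.009 m and angle between lid's own z axis and vertical below 0.06 rad and z of lid in the frame of can_mouth below -0.013 m and contact force between lid and the fingers above 3 N), for 0.05 s.
At the end, for the whole second after the job is handed in: All balls lie inside the can below its rim; the lid lies level (within 0.06 rad) and centred within 9 mm on the can with the collar pushed down more than 5 of its 6 mm; the scoop lies flat on its mat, its origin within 60 mm of the mat's centre; scoop and lid are at rest (all of step 1 and value of joint collar above 0.005 m and horizontal distance between lid and can below 0.009 m and angle between lid's own z axis and vertical below 0.06 rad and z of lid in the frame of can_mouth below -0.013 m and horizontal distance between scoop and mat below 0.06 m and angle between scoop's own z axis and vertical below 0.1 rad and height (world z) of scoop below 0.014 m and linear speed of each of scoop, lid below 0.02 m/s); the robot touches nothing.
It fails at once if the gripper touched a ball (contact force between any of ball1, ball2, ball3, ball4, ball5, ball6, ball7 and the fingers above 1 N or contact force between any of ball1, ball2, ball3, ball4, ball5, ball6, ball7 and the arm above 1 N).
It fails at once if a bystander was moved more than 30 mm or tipped over (distance of any of hardener, tape, reducer from where it was at the start of the episode above 0.03 m or angle between any of hardener, tape, reducer's own z axis and vertical above 0.5 rad).
Of ball1, ball2, ball3, ball4, ball5, ball6, ball7 only 4 to 7 are there at a start; the rules pass over those that are not, and their reading is None.
At some moment in a run one of scoop, lid may be knocked a few centimetres aside while the robot is not near it.
It also fails if it takes over 210 s, if anything falls off the work surface, if the arm or the gripper's body presses on something with over 40 N, if the wrist force passes 120 N, or if a joint passes its speed limit or range.

## Working session

There is one attempt and no reset: what is moved stays moved. The work goes in short steps, Python scripts to look and compute and a tool call to move; the robot and the scene stay as the last step left them, time stands still between calls to the robot, and variables do not carry over. Pictures are saved under pics/ and viewed, at most 14 in all, crops included, and the job is handed in when it is done.

Besides the shell and the picture viewer there is one more tool, called after ">>>" as name([rows], argument=value, ...), one row to a line, values as JSON. move_arm: Moves the arm, as the interface text tells. Its arguments: {"type":"object","properties":{"moves":{"type":"array"},"jaw":{"type":"number"},"squeeze":{"type":"number"}},"required":["moves"]}

```bash
mkdir -p pics; cat > h.py <<'E'
import numpy as np, cv2
from cell import manip, viewer
from scipy.spatial.transform import Rotation as R
def rot(o):
    o=np.array(o,float)
    if o.shape==(3,3): return o
    return R.from_euler('xyz',o).as_matrix() if o.size==3 else R.from_quat(o).as_matrix()
def shot(n,tag):
    c=viewer.camera(n); cv2.imwrite(f'pics/{tag}.png',c['frame']); np.savez(f'pics/{tag}.npz',**{k:np.array(v) for k,v in c.items()}); return c
def cloud(c):
    "world xyz per pixel"
    v,u=np.mgrid[0:420,0:560]; z=c['z_map']; x=(u-c['cx'])/c['fx']; y=(v-c['cy'])/c['fy']
    if c.get('fish'): 
        r=np.hypot(x,y)+1e-9; s=np.tan(r)/r; x,y=x*s,y*s
    P=np.stack([x*z,y*z,z],-1)@rot(c['orientation']).T+np.array(c['origin'])
    P[z<=0]=np.nan
    return P
E
python3 - <<'E'
from h import *
s=manip.read_state(); print(s)
for n in('scene','side'):
    c=shot(n,n+'0'); print(n,c['fx'],c['cx'],c['cy'],c['origin'],c['orientation'])
a=cv2.imread('pics/scene0.png');b=cv2.imread('pics/side0.png')
E
```

```text
{'clock': 0.0, 'joints': array([-6.66193893e-02,  3.00474921e-01,  1.52160259e+00, -4.32845157e-05,
        1.32072639e+00, -6.66057170e-02]), 'qd': array([-1.37342917e-03,  1.57633693e-03, -7.04373165e-05, -1.85522559e-03,
        1.89132906e-03, -1.94763236e-03]), 'effort': array([-1.53750298e-03, -5.31805658e+01, -3.52735734e+01,  7.07558286e-02,
        2.43994006e-02, -4.79655944e-05]), 'eef_pos': array([ 5.49742610e+02, -7.00997535e-03,  2.23675132e+02]), 'eef_rot': array([-3.14038130e+00, -3.87841210e-05,  1.57079337e+00]), 'wrist_force': array([0.94237127, 0.63312695, 0.09408707]), 'moment': array([-0.00015515,  0.00359167, -0.00283779]), 'finger_force': 0.0, 'finger_gap': 93.87490788078972}
scene 494.55546137346784 278.9320831018268 209.27881445892547 [1370.65616766  535.71301631 1321.95303614] [-2.49547345 -0.0046539   2.16150757]
side 481.73745465939334 275.2833968569122 211.3868202495033 [ 235.17109129 -770.94393896 1079.05844144] [-2.42744458  0.01037658 -0.40637539]
```

View pics/scene0.png

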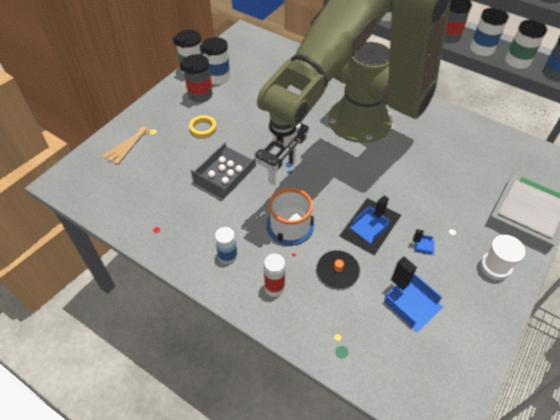

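View pics/side0.png

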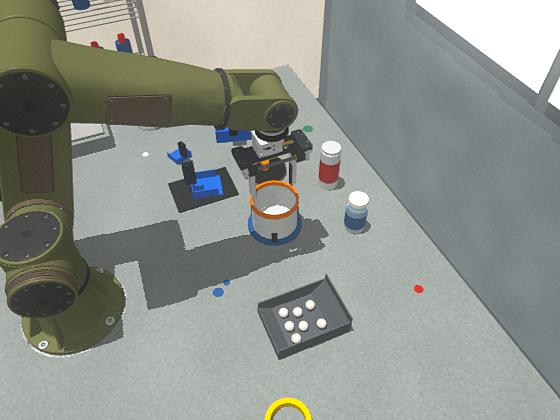

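The scene view shows the tray with 7 balls at (225,170), the can at (290,215), the middle scoop on its mat at (370,225) and the lid at (338,268). The two bystander cans are at (274,275) and (227,245), and the tape at (203,126).

```bash
cat > m0.py <<'E'
from h import *
def ld(t): 
    d=np.load(f'pics/{t}.npz'); return {k:d[k] for k in d.files}
np.set_printoptions(precision=1,suppress=True)
for t in('scene0','side0'):
    c=ld(t);P=cloud(c);h=cv2.cvtColor(c['frame'],cv2.COLOR_BGR2HSV);H,S,V=[h[...,i].astype(int) for i in range(3)];X,Y,Z=P[...,0],P[...,1],P[...,2]
    print(t,'table z',np.nanmedian(Z[(S<40)&(abs(Z)<15)]))
    def comps(m,name,mn=15):
        n,l,st,ce=cv2.connectedComponentsWithStats(m.astype(np.uint8))
        for i in range(1,n):
            if st[i,4]>=mn:
                q=P[l==i]; q=q[~np.isnan(q[:,0])]
                if len(q)<5 or np.median(q[:,2])<-20 or abs(np.median(q[:,1]))>700 : continue
                a=cv2.minAreaRect(q[:,:2].astype(np.float32)); print(name,ce[i],st[i,4],'med',np.median(q,0),'lo',q.min(0),'hi',q.max(0),'rect',np.array(a[0]),np.array(a[1]),round(a[2],1))
    reg=(X>250)&(X<950)
    comps(reg&(H>100)&(H<128)&(S>140)&(V>60)&(Z>-10),'blue')
    comps(reg&(H>3)&(H<18)&(S>150)&(V>110)&(Z>10),'orange')
    comps(reg&(V<45)&(Z>-10)&(Z<110),'black',100)
    comps(reg&(S<40)&(V>170)&(Z>3)&(Z<50),'white',12)
E
python3 m0.py
```

```text
scene0 table z -1.3060976657511674
blue [369.2 224.6] 789 med [433.5 267.2   8.1] lo [364.5 216.7  -3. ] hi [491.8 319.1  67.5] rect [427.8 266.4] [100.2 118.6] 80.8
blue [300.4 237.7] 92 med [604.2 115.2  10.3] lo [539.5  72.9   3.2] hi [647.3 127.   17.8] rect [599.  107.9] [ 34.  114.2] 70.3
blue [424.9 244.8] 258 med [398.3 448.8   2.2] lo [364.1 422.8  -6.1] hi [440.9 480.1  54.2] rect [402. 448.] [68.6 58.2] 13.5
blue [227.  255.1] 40 med [801.6 -26.   46.5] lo [779.9 -51.   30.5] hi [812.8 -15.   61.8] rect [800.5 -29.2] [13.9 46.4] 42.5
blue [414.1 302.3] 1762 med [605.9 506.3   3.7] lo [538.6 430.3  -7.1] hi [680.1 576.3 112.7] rect [610.8 503.6] [122.9 123. ] 74.4
orange [291.2 205.6] 251 med [573.6  58.4 112.3] lo [509.6 -12.9 100.3] hi [642.7 117.9 119.3] rect [575.7  52.5] [132.5 129.5] 10.1
orange [338.7 264.9] 95 med [637.  266.8  39.9] lo [602.6 246.2  12.5] hi [650.1 276.7  51.1] rect [626.3 262.8] [48.4 25.7] 14.3
black [380.2 208.7] 110 med [411.2 283.5  78.2] lo [378.9 268.1  37.9] hi [419.  291.2 109.8] rect [398.2 280.3] [18.6 41.2] 77.4
black [400.2 279.6] 159 
[... 2963 characters left out ...]
4
white [283.  311.9] 67 med [ 475.1 -234.1   22.5] lo [ 465.7 -242.6   15.5] hi [ 486.8 -220.    29.7] rect [ 475.9 -231.9] [21.8 19.7] 66.1
white [321.1 322.8] 68 med [ 547.7 -297.5   22.7] lo [ 538.8 -305.7    9.5] hi [ 557.9 -279.5   28. ] rect [ 548.3 -293. ] [18.9 26. ] 2.6
white [289.  325.3] 70 med [ 473.6 -272.4   22.8] lo [ 463.9 -280.7    3.5] hi [ 485.  -250.6   30.9] rect [ 476.4 -266.5] [30.7 19.3] 66.0
white [303.  325.1] 68 med [ 504.5 -285.8   22.6] lo [ 494.6 -295.3   14.2] hi [ 516.9 -271.9   29.2] rect [ 505.7 -283.8] [23.1 19.3] 64.8
white [295.6 337.5] 72 med [ 474.9 -307.7   22.9] lo [ 466.2 -318.     6.3] hi [ 486.9 -288.    31.4] rect [ 475.3 -304.1] [20.9 26.5] 21.6
```

```bash
cat > m1.py <<'E'
from m0 import ld
from h import *
np.set_printoptions(precision=1,suppress=True)
Q=[]
for t in('scene0','side0'):
    c=ld(t);P=cloud(c).reshape(-1,3);P=P[~np.isnan(P[:,0])];Q.append(P)
    r=P[(P[:,0]>380)&(P[:,0]<660)&(P[:,1]>-400)&(P[:,1]<-140)]
    for lo,hi in((8,80),(37,47),(54,70)):
        q=r[(r[:,2]>lo)&(r[:,2]<hi)]
        if len(q)<5: print(t,lo,len(q));continue
        a=cv2.minAreaRect(q[:,:2].astype(np.float32)); print(t,lo,len(q),a,np.median(q,0),cv2.boxPoints(a).round().tolist())
    # collar circle
    q=P[(abs(P[:,0]-573)<90)&(abs(P[:,1]-52)<85)&(P[:,2]>109)&(P[:,2]<119)]
    A=np.c_[2*q[:,:2],np.ones(len(q))];s=np.linalg.lstsq(A,(q[:,:2]**2).sum(1),rcond=None)[0];print('can',s[:2],np.sqrt(s[2]+s[0]**2+s[1]**2),len(q))
    q=P[(abs(P[:,0]-635)<90)&(abs(P[:,1]-265)<90)&(P[:,2]>8)&(P[:,2]<20)]
    print('lid',cv2.minEnclosingCircle(q[:,:2].astype(np.float32)))
    for n,x0,y0,rr in(('hard',700,90,0),):pass
    q=P[(P[:,0]>600)&(P[:,0]<950)&(P[:,1]>-120)&(P[:,1]<220)&(P[:,2]>112)&(P[:,2]<160)]
    for lo,hi in((112,125),(142,156)):
        g=q[(q[:,2]>lo)&(q[:,2]<hi)]; g=g[g[:,0]>660]
        if len(g): print('tall',lo,len(g),np.median(g,0),g.min(0),g.max(0))
    im=cv2.resize(c['frame'],None,fx=1,fy=1)
a=ld('scene0')['frame'];b=ld('side0')['frame']
o=np.hstack([cv2.resize(a[180:270,320:420],(400,360),interpolation=2),cv2.resize(b[265:365,245:356],(400,360),interpolation=2)])
cv2.imwrite('pics/crop0.png',o)
E
python3 m1.py|grep -v '^\(blue\|orange\|black\|white\)'
```

```text
scene0 table z -1.3060976657511674
side0 table z -0.3512189810471682
scene0 8 1339 ((517.7269287109375, -267.68359375), (220.85476684570312, 188.70925903320312), 13.12201976776123) [ 519.5 -262.7   23.2] [[389.0, -201.0], [432.0, -385.0], [647.0, -335.0], [604.0, -151.0]]
scene0 37 184 ((520.875, -264.0732116699219), (142.60740661621094, 189.78433227539062), 89.37566375732422) [ 556.7 -251.    42.1] [[425.0, -334.0], [615.0, -336.0], [617.0, -194.0], [427.0, -192.0]]
scene0 54 78 ((610.3411865234375, -262.5331115722656), (136.1000213623047, 8.537422180175781), 88.65745544433594) [ 610.  -258.8   61.6] [[604.0, -330.0], [613.0, -331.0], [616.0, -195.0], [608.0, -194.0]]
can [577.2  51.6] 63.195767062842215 271
lid ((620.1476440429688, 259.58544921875), 82.97630310058594)
tall 112 275 [787.5 -41.7 118.7] [757.1 -71.5 112. ] [822.8 167.4 124.8]
tall 142 290 [794.  137.5 148.8] [764.7 109.4 142.2] [821.8 164.8 156. ]
side0 8 3179 ((514.7281494140625, -265.6275939941406), (139.60797119140625, 189.48828125), 89.63558197021484) [ 530.2 -269.4   24.5] [[420.0, -335.0], [609.0, -336.0], [610.0, -196.0], [420.0, -195.0]]
side0 37 570 ((515.0798950195312, -265.62982177734375), (139.60797119140625, 185.77484130859375), 89.63558197021484) [ 566.  -276.4   42.4] [[422.0, -335.0], [608.0, -336.0], [608.0, -196.0], [423.0, -195.0]]
side0 54 134 ((606.783203125, -265.7760009765625), (137.4617919921875, 5.384572982788086), 89.61076354980469) [ 606.  -268.6   62.6] [[604.0, -334.0], [609.0, -335.0], [610.0, -197.0], [605.0, -197.0]]
can [572.5  46.8] 63.22986370707298 342
lid ((637.3955078125, 255.0129852294922), 66.21772003173828)
tall 112 320 [776.9 -45.5 118.7] [753.1 -77.4 112.1] [811.1 140.7 124.8]
tall 142 215 [787.9 131.5 148.8] [759.7 108.  142. ] [817.1 162.8 154.9]
```

View pics/crop0.png

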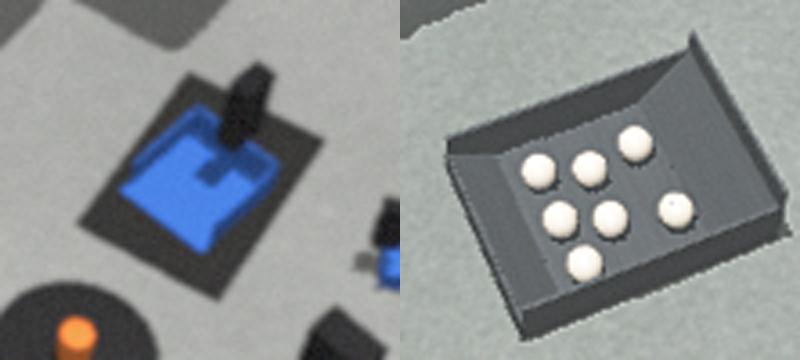

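The crop shows the scoop with its handle at the back near (245,105) and lip at (160,215). The tray has its high ramp on the right, at world +x, with 7 balls spread over the floor.

```bash
cat > m2.py <<'E'
from h import *
from m0 import ld
import sys
def scoop(t,ctr=(430,268),r=110,z0=0):
    c=ld(t);P=cloud(c);h=cv2.cvtColor(c['frame'],cv2.COLOR_BGR2HSV);H,S,V=[h[...,i].astype(int) for i in range(3)];Z=P[...,2]
    near=np.hypot(P[...,0]-ctr[0],P[...,1]-ctr[1])<r
    q=P[near&(V<60)&(Z>z0+90)&(Z<z0+120)]; 
    if len(q)>4: print(t,'handle top',len(q),cv2.minAreaRect(q[:,:2].astype(np.float32)),np.median(q,0))
    q=P[near&(V<60)&(Z>z0+50)&(Z<z0+90)]
    if len(q)>4: print(t,'handle mid',len(q),cv2.minAreaRect(q[:,:2].astype(np.float32)))
    b=near&(H>100)&(H<128)&(S>130)
    q=P[b&(Z>z0-4)&(Z<z0+17)]; print(t,'floor',len(q),cv2.minAreaRect(q[:,:2].astype(np.float32)),np.median(q,0))
    q=P[b&(Z>z0+28)&(Z<z0+50)]; 
    if len(q)>4: print(t,'wall',len(q),cv2.minAreaRect(q[:,:2].astype(np.float32)),np.median(q,0))
    q=P[near&(V<70)&(S<80)&(Z>z0-5)&(Z<z0+12)]; 
    if len(q)>4: print(t,'mat',len(q),cv2.minAreaRect(q[:,:2].astype(np.float32)),np.median(q,0))
if __name__=='__main__':
    for t in('scene0','side0'): scoop(t)
E
python3 m2.py|grep -v '^\(blue\|orange\|black\|white\)'
```

```text
scene0 table z -1.3060976657511674
side0 table z -0.3512189810471682
scene0 handle top 81 ((401.53173828125, 280.166259765625), (19.840452194213867, 35.057777404785156), 67.6087875366211) [406.2 280.4 107.8]
scene0 handle mid 74 ((401.5774230957031, 285.0038757324219), (20.967350006103516, 40.76630401611328), 53.62801742553711)
scene0 floor 620 ((426.3253173828125, 265.6022033691406), (99.8272476196289, 122.73800659179688), 79.49392700195312) [438.5 266.2   6.9]
scene0 wall 111 ((435.48944091796875, 269.99261474609375), (88.1021499633789, 83.28821563720703), 79.6573257446289) [411.1 286.6  34.4]
scene0 mat 684 ((428.0939636230469, 269.6260070800781), (122.65896606445312, 191.60324096679688), 89.4951171875) [479.1 289.7   4.8]
side0 handle top 70 ((392.92852783203125, 273.72601318359375), (24.679733276367188, 30.699129104614258), 83.32333374023438) [391.1 267.1 102.9]
side0 handle mid 91 ((392.3104553222656, 266.6399230957031), (10.697943687438965, 30.871837615966797), 77.49372863769531)
side0 floor 469 ((440.5403747558594, 284.2192687988281), (129.4346923828125, 94.74613952636719), 80.18019104003906) [445.4 274.7   7.9]
side0 wall 118 ((432.1285400390625, 265.8600769042969), (93.91964721679688, 77.2695083618164), 79.13968658447266) [433.4 232.6  33.2]
side0 mat 597 ((425.01153564453125, 263.8519287109375), (133.52720642089844, 186.81956481933594), 89.65196990966797) [431.9 243.6   5.4]
```

>>> move_arm([
  [0.02,-0.02,0,-0.12],
  [0.06,-0.04,0,-0.25],
  [0.1,-0.07,0,-0.38],
  [0.14,-0.1,0,-0.5],
  [0.18,-0.12,0,-0.63],
  [0.22,-0.13,0,-0.76],
  [0.25,-0.14,0,-0.88],
  [0.265,-0.14,0,-1.0],
  [0.265,-0.14,0,-1.13],
  [0.265,-0.14,0,-1.25],
  [0.265,-0.14,0,-1.27],
  [0.265,-0.14,0,-1.27],
], jaw=0.06)

```text
clock: 1.3
eef_pos: [410.0, 264.9, 224.1]
eef_rot: [-3.141, -0.0, 2.838]
wrist_force: [-0.2, -0.2, 0.1]
finger_gap: 59.9
finger_force: 0.0
```

```bash
python3 - <<'E'
from h import *
c=shot('wrist','w1'); print(c['fx'],c['fy'],c['cx'],c['cy'],c['origin'],c['orientation'],manip.read_state()['eef_pos'])
z=c['z_map'];print((z>0).mean(),z[210,280])
E
```

```text
325.19226210127806 325.19226210127806 282.36971111703116 204.96964178163856 [332.74470103 289.16132765 386.13067631] [2.86006385e+00 7.04128012e-04 1.26644852e+00] [409.98419353 264.87092078 224.15228881]
0.9959651360544217 394.8451
```

View pics/w1.png

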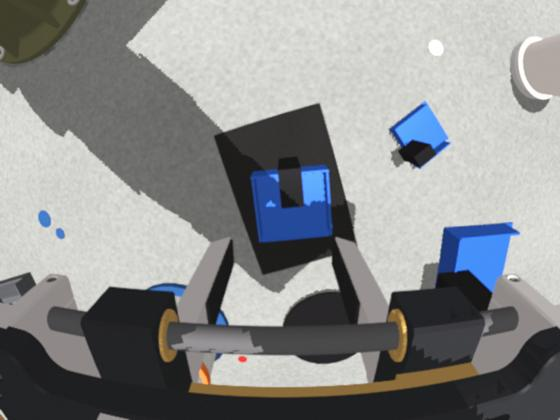

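The wrist view shows the scoop handle at (290,182), the pan lip at about (295,240), the mat around it, and the lid partly visible at (325,325).

```bash
cat >> h.py <<'E'
def fish(c):
    c=dict(c); c['fish']=True; return c
def wcloud(c): return cloud(fish(c))
E
python3 - <<'E'
from h import *
np.set_printoptions(precision=1,suppress=True)
d=np.load('pics/w1.npz');c={k:d[k] for k in d.files}
P=wcloud(c);h=cv2.cvtColor(c['frame'],cv2.COLOR_BGR2HSV);H,S,V=[h[...,i].astype(int) for i in range(3)];Z=P[...,2]
m=np.zeros((420,560),bool);m[95:255,200:345]=1
for n,k in(('htop',m&(V<70)&(Z>95)&(Z<120)),('hall',m&(V<70)&(Z>40)&(Z<120)),('floor',m&(H>100)&(H<128)&(S>130)&(Z<16)),('wall',m&(H>100)&(H<128)&(S>130)&(Z>28)&(Z<45)),('allblue',m&(H>100)&(H<128)&(S>130))):
    q=P[k];print(n,len(q),[np.round(x,1) for x in cv2.minAreaRect(q[:,:2].astype(np.float32))] if len(q)>3 else '',np.median(q,0) if len(q) else '')
    if len(q): print(cv2.minAreaRect(np.argwhere(k)[:,::-1].astype(np.float32)))
k=(Z>-5)&(Z<20)&(V<60)&~m
E
```

```text
htop 862 [array([395.3, 276.9]), array([19.4, 33.8]), np.float64(77.8)] [393.4 276.9 114.4]
((290.553466796875, 185.8649139404297), (41.32231903076172, 22.26380729675293), 85.03025817871094)
hall 1033 [array([395.3, 276.8]), array([19.9, 33.8]), np.float64(78.1)] [390.  277.4 114.2]
((290.1969909667969, 181.7655029296875), (49.55213928222656, 22.26380729675293), 85.03025817871094)
floor 3822 [array([440.3, 267.6]), array([94.7, 92.7]), np.float64(78.1)] [448.6 262.9   9.4]
((292.1874084472656, 203.38954162597656), (72.82511138916016, 79.49400329589844), 84.68545532226562)
wall 603 [array([433.3, 269.1]), array([85.4, 77.5]), np.float64(78.3)] [410.  260.2  37.5]
((291.7128601074219, 204.1287078857422), (67.26451873779297, 77.61289978027344), 84.2894058227539)
allblue 4743 [array([435.6, 269. ]), array([ 89.2, 107.4]), np.float64(73.9)] [nan nan nan]
((292.1874084472656, 203.38954162597656), (72.82511138916016, 79.49400329589844), 84.68545532226562)
```

>>> move_arm([
  [0.0176,0.0071,0.0,-0.096],
  [0.0176,0.0071,0.03,-0.096],
  [0.0176,0.0071,0.07,-0.096],
  [0.0176,0.0071,0.11,-0.096],
  [0.0176,0.0071,0.135,-0.096],
  [0.0176,0.0071,0.143,-0.096],
  [0.0176,0.0071,0.143,-0.096],
  [0.0176,0.0071,0.143,-0.096],
])

```text
clock: 2.15
eef_pos: [395.9, 277.3, 82.5]
eef_rot: [3.14, 0.001, 2.936]
wrist_force: [0.4, 0.9, 0.2]
finger_gap: 60.1
finger_force: 0.0
```

>>> move_arm([
  [0,0,0,0],
  [0,0,0,0],
  [0,0,0,0],
  [0,0,0,0],
  [0,0,0,0],
  [0,0,-0.01,0],
  [0,0,-0.03,0],
  [0,0,-0.06,0],
  [0,0,-0.1,0],
  [0,0,-0.12,0],
  [0,0,-0.12,0],
], jaw=0.0, squeeze=50)

```text
clock: 3.25
eef_pos: [396.1, 277.5, 204.4]
eef_rot: [3.138, 0.004, 2.937]
wrist_force: [0.2, 0.6, -0.9]
finger_gap: 19.8
finger_force: 50.0
```

```bash
cat > tilt.py <<'E'
from h import *
import sys
np.set_printoptions(precision=1,suppress=True)
tag=sys.argv[1]
def fitpl(n):
    c=shot(n,tag+n);P=wcloud(c) if n=='wrist' else cloud(c);h=cv2.cvtColor(c['frame'],cv2.COLOR_BGR2HSV);H,S,V=[h[...,i].astype(int) for i in range(3)]
    s=manip.read_state();e=s['eef_pos'];yaw=s['eef_rot'][2]
    ex=-np.array([np.cos(yaw),np.sin(yaw)]);ey=np.array([np.sin(yaw),-np.cos(yaw)])
    D=P[...,:2]-e[:2];sx=D@ex;sy=D@ey;sz=P[...,2]-e[2]
    b=(H>100)&(H<128)&(S>120)&(sx>-40)&(sx<130)&(abs(sy)<50)&(sz<0)&(sz>-150)
    q=np.c_[sx[b],sy[b],sz[b]]; f=q[(abs(q[:,1])<32)&(q[:,0]>25)&(q[:,0]<105)]
    if len(f)>10:
        A=np.c_[f[:,:2],np.ones(len(f))]
        for _ in range(4):
            k=np.linalg.lstsq(A,f[:,2],rcond=None)[0];r=abs(A@k-f[:,2]);ok=r<max(4,1.5*np.median(r));A,f=A[ok],f[ok]
        print(n,len(f),'slope x,y deg',np.degrees(np.arctan(k[:2])),'z at sx=0, 90:',k[2],k[2]+90*k[0],'lip sx',np.percentile(q[:,0],[1,99]),'sy',np.percentile(q[:,1],[1,99]))
    w=(S<40)&(V>150)&(sx>0)&(sx<100)&(abs(sy)<45)&(sz>-78)&(sz<-30)
    n_,l,st,ce=cv2.connectedComponentsWithStats(w.astype(np.uint8))
    for i in range(1,n_):
        if st[i,4]>15: print('  ball?',st[i,4],np.nanmedian(np.c_[sx,sy,sz].reshape(420,3,560).transpose(0,2,1)[l==i],0) if 0 else (np.median(sx[l==i]),np.median(sy[l==i]),np.median(sz[l==i])))
    return s
for n in sys.argv[2:]: s=fitpl(n)
print(s['eef_pos'],s['eef_rot'],s['finger_gap'],s['finger_force'])
E
python3 tilt.py t1 wrist scene
```

```text
wrist 11 slope x,y deg [-9.2 -0.7] z at sx=0, 90: -57.254092273210965 -71.80617330775152 lip sx [ 0.6 47.8] sy [-41.4  42.5]
scene 323 slope x,y deg [ 0.3 -0.1] z at sx=0, 90: -75.93038059649852 -75.48644060165235 lip sx [ 1.6 91.6] sy [-40.4  44.7]
[395.  276.8 200.9] [-3.1 -0.   2.9] 19.685965497357536 49.99204337596893
```

>>> move_arm([
  [0,0,0,0],
  [0,0,0,0],
  [0,0,0,0],
], squeeze=6)

```text
clock: 3.65
eef_pos: [395.1, 276.8, 200.5]
eef_rot: [-3.141, -0.001, 2.937]
wrist_force: [0.4, 0.4, -1.3]
finger_gap: 20.0
finger_force: 6.0
```

```bash
python3 tilt.py t2 scene
```

```text
scene 299 slope x,y deg [-0.3  0.9] z at sx=0, 90: -77.27127766977266 -77.68257183752745 lip sx [ 0.6 91.6] sy [-41.1  44.4]
[395.1 276.9 200.7] [-3.1 -0.   2.9] 20.153715544065147 5.99906288087368
```

>>> move_arm([
  [0,0,0,0],
  [0,0,0,0],
  [0,0,0,0],
  [0,0,0,0],
], squeeze=3)

```text
clock: 4.1
eef_pos: [395.3, 277.0, 201.2]
eef_rot: [-3.142, -0.0, 2.937]
wrist_force: [0.4, 0.4, -1.0]
finger_gap: 20.0
finger_force: 3.0
```

```bash
python3 tilt.py t3 scene
```

```text
scene 312 slope x,y deg [0.  0.1] z at sx=0, 90: -77.19912902585894 -77.15943680155969 lip sx [ 0.9 90.9] sy [-40.9  43.9]
[395.3 277.  201.3] [ 3.1 -0.   2.9] 19.711352751346872 2.999575473368168
```

>>> move_arm([
  [0,0,0,0],
  [-0.005,-0.02,0,-0.05],
  [-0.015,-0.05,0,-0.1],
  [-0.03,-0.09,0,-0.15],
  [-0.04,-0.13,0,-0.205],
  [-0.055,-0.17,0,-0.205],
  [-0.063,-0.205,0.01,-0.205],
  [-0.063,-0.22,0.03,-0.205],
  [-0.063,-0.22,0.055,-0.205],
  [-0.063,-0.22,0.064,-0.205],
  [-0.063,-0.22,0.064,-0.205],
], squeeze=30)

```text
clock: 5.25
eef_pos: [411.9, 48.9, 136.7]
eef_rot: [-3.142, -0.002, -3.141]
wrist_force: [0.4, 0.7, -1.0]
finger_gap: 19.8
finger_force: 30.0
```

>>> move_arm([
  [-0.006,0,0,0],
  [-0.012,0,0,0],
  [-0.018,0,-0.006,0],
  [-0.024,0,-0.012,0],
  [-0.03,0,-0.018,0],
  [-0.037,0,-0.024,0],
  [-0.044,0,-0.028,0],
  [-0.052,0,-0.033,0],
  [-0.06,0,-0.038,0],
  [-0.068,0,-0.042,0],
  [-0.068,0,-0.042,0],
], squeeze=10)

```text
clock: 6.35
eef_pos: [481.4, 48.8, 179.8]
eef_rot: [3.142, 0.001, -3.142]
wrist_force: [-0.4, 1.5, -0.9]
finger_gap: 19.9
finger_force: 10.0
```

```bash
python3 tilt.py t4 scene side; python3 -c "
import cv2,numpy as np
a=cv2.imread('pics/t4side.png')[120:300,160:380];b=cv2.imread('pics/t4scene.png')[120:300,220:440]
cv2.imwrite('pics/c4.png',cv2.resize(np.hstack([a,b]),(800,330)))"
```

```text
[480.4  48.8 179.1] [ 3.1  0.  -3.1] 19.915458175500667 9.999821484088898
```

View pics/c4.png

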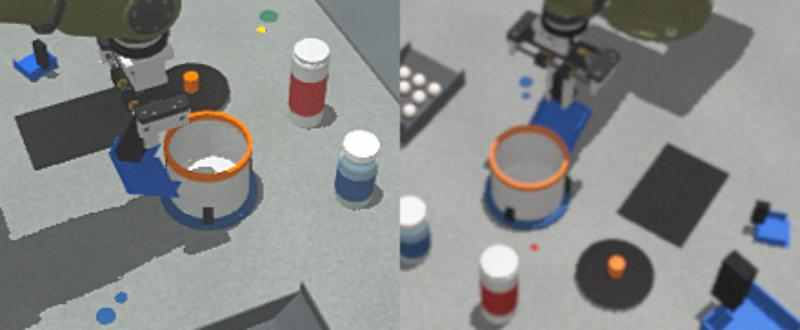

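The crop shows the scoop nose-down, with its lip against the can. I'll back off and measure the tilt.

>>> move_arm([
  [0.005,0,0,0],
  [0.02,0,0,0],
  [0.04,0,-0.01,0],
  [0.05,-0.03,-0.02,0],
  [0.05,-0.07,-0.03,0],
  [0.05,-0.11,-0.03,0],
  [0.05,-0.15,-0.03,0],
  [0.05,-0.16,-0.03,0],
  [0.05,-0.16,-0.03,0],
], squeeze=50)

```text
clock: 7.35
eef_pos: [429.8, -112.0, 209.1]
eef_rot: [3.142, -0.0, 3.139]
wrist_force: [-0.3, -0.1, -0.8]
finger_gap: 19.8
finger_force: 50.0
```

```bash
sed -i 's/sz>-150/sz>-170/; s/(sx>-40)&(sx<130)/(sx>-60)\&(sx<130)/; s/q\[:,0\]>25)/q[:,0]>-5)/' tilt.py; python3 tilt.py t5 scene side
python3 - <<'E'
from h import *
np.set_printoptions(precision=1,suppress=True)
c=dict(np.load('pics/t5wrist.npz')) if 0 else shot('wrist','t5w');P=wcloud(c);h=cv2.cvtColor(c['frame'],cv2.COLOR_BGR2HSV)
E
```

```text
scene 122 slope x,y deg [-30.2   1.1] z at sx=0, 90: -93.6483075931919 -146.06591226616587 lip sx [-45.2  27. ] sy [-42.5  43.5]
side 159 slope x,y deg [-33.   -1.4] z at sx=0, 90: -93.30078772568923 -151.72014470449363 lip sx [-49.8  25.9] sy [-46.4  39.5]
[ 430.1 -110.4  209.2] [ 3.1 -0.  -3.1] 19.736442570959003 49.99961793422699
```

```bash
cat > balls.py <<'E'
from h import *
import sys
np.set_printoptions(precision=1,suppress=True)
T=np.array([514,-265.])
def balls(c,zc=15.,roi=(410,620,-340,-190)):
    h=cv2.cvtColor(c['frame'],cv2.COLOR_BGR2HSV);m=(h[...,1]<45)&(h[...,2]>165);P=cloud(c)
    m&=(P[...,0]>roi[0])&(P[...,0]<roi[1])&(P[...,1]>roi[2])&(P[...,1]<roi[3])&(P[...,2]>2)&(P[...,2]<150)
    n,l,st,ce=cv2.connectedComponentsWithStats(m.astype(np.uint8));o=[]
    for i in range(1,n):
        if st[i,4]<10: continue
        d=np.array([(ce[i][0]-c['cx'])/c['fx'],(ce[i][1]-c['cy'])/c['fy'],1])@rot(c['orientation']).T
        g=c['origin']+d*(zc-c['origin'][2])/d[2]; o.append([*g[:2]-T,st[i,4],np.nanmax(P[l==i][:,2])])
    return np.array(o)
if __name__=='__main__':
    for n in('scene','side'): print(n);print(balls(shot(n,sys.argv[1]+n)))
E
python3 balls.py b1
```

```text
scene
[[-38.5 -38.9  30.   28.1]
 [-39.   -3.5  29.   29.5]
 [ -8.8 -16.7  29.   29.1]
 [-38.4  35.6  32.   31.3]
 [ -4.3  22.9  30.   27.5]
 [ 35.4 -29.1  34.   31.5]
 [ 32.5  29.2  33.   30.9]]
side
[[ 33.3  28.5  63.   28.7]
 [ -4.2  23.3  66.   29.4]
 [-37.   35.5  67.   32.1]
 [ 35.8 -28.7  69.   28.7]
 [-38.3  -3.2  71.   30.3]
 [ -7.1 -16.4  68.   32.5]
 [-37.  -39.2  74.   30. ]]
```

>>> move_arm([
  [0.005,-0.03,0,0],
  [0.015,-0.07,0,0],
  [0.019,-0.11,0.01,0],
  [0.019,-0.1385,0.03,0],
  [0.019,-0.1385,0.05,0],
  [0.019,-0.1385,0.065,0],
  [0.01,-0.1385,0.073,0],
  [0.001,-0.1385,0.081,0],
  [-0.008,-0.1385,0.09,0],
  [-0.008,-0.1385,0.09,0],
])

```text
clock: 8.6
eef_pos: [439.2, -249.1, 118.3]
eef_rot: [3.141, -0.001, -3.14]
wrist_force: [-1.1, 0.9, -1.8]
finger_gap: 19.9
finger_force: 50.0
```

```bash
python3 balls.py b2; python3 tilt.py t6 side; python3 -c "
import cv2,numpy as np
a=cv2.imread('pics/b2side.png')[230:380,210:390];b=cv2.imread('pics/b2scene.png')[110:210,170:290]
cv2.imwrite('pics/c5.png',np.hstack([cv2.resize(a,(400,333)),cv2.resize(b,(400,333))]))"
```

```text
scene
[[ 36.5 -29.1  31.   28.4]
 [ 35.5  31.4  10.   29. ]]
side
[[ 31.2  26.1  43.   27.1]
 [ -5.5  18.6  34.   28.3]
 [ 35.8 -28.7  69.   28.6]
 [-32.   -6.3  46.   30.9]
 [ -8.8 -19.3  48.   28.9]
 [-38.7 -41.7  47.   29.9]]
side 139 slope x,y deg [-31.6  -0.3] z at sx=0, 90: -93.94145596909001 -149.29091711471668 lip sx [-49.7  26.2] sy [-45.1  41.1]
[ 438.4 -249.6  119.5] [-3.1  0.  -3.1] 19.388007832679488 49.99960899353027
```

View pics/c5.png

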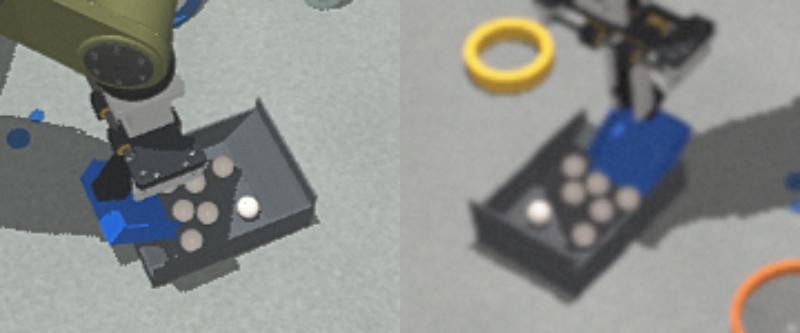

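The crop shows the tilted scoop at the near slope with its lip down, and all the balls still ahead of it.

>>> move_arm([
  [-0.006,0,0.001,0],
  [-0.013,0,0.001,0],
  [-0.021,0,0.001,0],
  [-0.029,0,0.001,0],
  [-0.037,0,0.001,0],
  [-0.045,0,0.001,0],
  [-0.053,0,0.001,0],
  [-0.061,0,0.001,0],
  [-0.069,0,0.001,0],
  [-0.077,0,0.001,0],
  [-0.084,0,0.001,0],
  [-0.09,0,0.001,0],
])

```text
clock: 9.95
eef_pos: [528.8, -249.7, 118.1]
eef_rot: [3.141, -0.0, -3.141]
wrist_force: [-1.3, -1.0, -2.8]
finger_gap: 20.0
finger_force: 50.0
```

```bash
sed -i 's/>165)/>105)/' balls.py; python3 balls.py b3; python3 tilt.py t7 side; python3 -c "
import cv2,numpy as np
a=cv2.imread('pics/b3side.png')[230:380,210:390];b=cv2.imread('pics/b3scene.png')[110:210,170:290]
cv2.imwrite('pics/c6.png',np.hstack([cv2.resize(a,(400,333)),cv2.resize(b,(400,333))]))"
```

```text
scene
[[-22.3 -84.1  30.  146.3]
 [-62.9 -37.7  54.  148.6]
 [-81.4   1.1  38.   31.2]
 [ 47.7  -5.3 201.   66.7]]
side
[[ 39.1  53.5  36.  145.6]
 [ 49.1 -14.7 223.   44. ]
 [110.9 -31.2  16.   67.5]
 [-52.  -29.6 471.   49.8]]
side 132 slope x,y deg [-32.8   0.6] z at sx=0, 90: -93.4895478623414 -151.46866498872885 lip sx [-49.5  24.5] sy [-45.1  40.4]
[ 528.5 -249.6  118.1] [ 3.1  0.  -3.1] 19.775019868790892 49.999287128448486
```

View pics/c6.png

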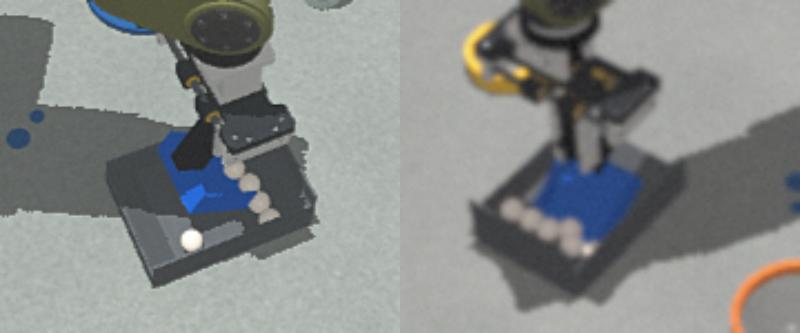

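The crop shows one ball left behind at about tray (-38,-41), seen at (190,240) in the left half. The other six are lined up between the lip and the far ramp. Next I'll flatten the pan with the lip at the foot of the ramp.

>>> move_arm([
  [-0.0075,0,0.001,0],
  [-0.0075,0,0.001,0],
  [0.001,0,0.005,0],
  [0.008,0,0.008,0],
  [0.0155,0,0.0115,0],
  [0.022,0,0.0155,0],
  [0.029,0,0.02,0],
  [0.0365,0,0.0245,0],
  [0.0425,0,0.03,0],
  [0.0485,0,0.0355,0],
  [0.0545,0,0.0405,0],
  [0.0545,0,0.0405,0],
], squeeze=8)

```text
clock: 11.3
eef_pos: [473.1, -249.7, 77.1]
eef_rot: [3.141, -0.0, 3.141]
wrist_force: [-0.4, 0.1, -1.0]
finger_gap: 20.1
finger_force: 8.0
```

```bash
python3 tilt.py t8 side scene; python3 -c "
import cv2,numpy as np
a=cv2.imread('pics/t8side.png')[230:380,210:390];b=cv2.imread('pics/t8scene.png')[110:210,170:290]
cv2.imwrite('pics/c7.png',np.hstack([cv2.resize(a,(400,333)),cv2.resize(b,(400,333))]))"
```

```text
side 211 slope x,y deg [ 0.4 -4.7] z at sx=0, 90: -73.85705963224565 -73.17786874056564 lip sx [-12.2  76.7] sy [-45.5  -4.9]
  ball? 172 (np.float64(87.51072596754713), np.float64(-14.154006690456509), np.float64(-53.93088705961257))
scene 160 slope x,y deg [-1.2  1.6] z at sx=0, 90: -71.72725188745501 -73.64148215460526 lip sx [-11.8  65.3] sy [-42.3  42.6]
  ball? 85 (np.float64(92.61242588740271), np.float64(-4.781528985565917), np.float64(-55.318658649784396))
[ 473.5 -249.6   77.3] [ 3.1 -0.  -3.1] 19.856442725827108 7.999858260154724
```

View pics/c7.png

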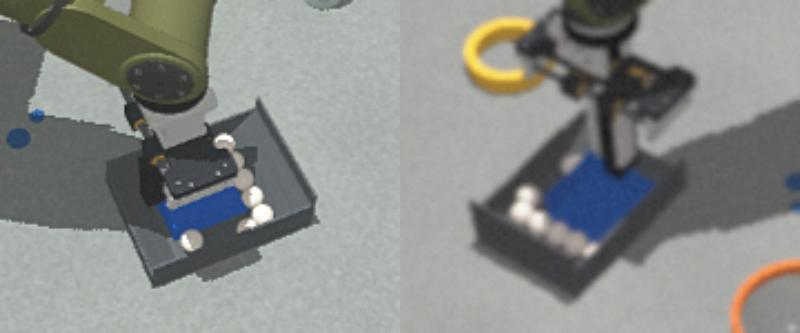

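The crop shows the scoop flat, with five or six balls along the lip at the ramp. One or two of those are outside on the -y side, and one is left behind at (190,240). I'll push forward and climb along the ramp.

>>> move_arm([
  [0,0,0,0],
  [0,0,0,0],
  [-0.003,0,-0.0005,0],
  [-0.006,0,-0.001,0],
  [-0.011,0,-0.006,0],
  [-0.018,0,-0.014,0],
  [-0.025,0,-0.022,0],
  [-0.032,0,-0.03,0],
  [-0.038,0,-0.037,0],
  [-0.041,0,-0.044,0],
  [-0.041,0,-0.05,0],
  [-0.041,0,-0.05,0],
], squeeze=50)

```text
clock: 12.6
eef_pos: [515.1, -249.9, 128.7]
eef_rot: [-3.141, 0.001, -3.141]
wrist_force: [0.2, -0.6, -1.6]
finger_gap: 20.0
finger_force: 50.0
```

```bash
python3 tilt.py t9 side scene; python3 -c "
import cv2,numpy as np
a=cv2.imread('pics/t9side.png')[230:380,210:390];b=cv2.imread('pics/t9scene.png')[110:210,170:290]
cv2.imwrite('pics/c8.png',np.hstack([cv2.resize(a,(400,333)),cv2.resize(b,(400,333))]))"
```

```text
side 172 slope x,y deg [  2.5 -10.2] z at sx=0, 90: -76.20277985330945 -72.26638967789404 lip sx [-11.4  70.7] sy [-45.4   2.8]
  ball? 86 (np.float64(75.57992620970674), np.float64(-33.16843324094174), np.float64(-50.01535513933058))
scene 149 slope x,y deg [-2.3  2.6] z at sx=0, 90: -70.85860488982648 -74.4617584175659 lip sx [-10.4  63.6] sy [-42.6  45. ]
  ball? 100 (np.float64(84.8125885982727), np.float64(0.4838270063129811), np.float64(-52.71675356965456))
[ 514.6 -249.7  127.7] [ 3.1  0.  -3.1] 19.65038741800553 49.9993497133255
```

View pics/c8.png

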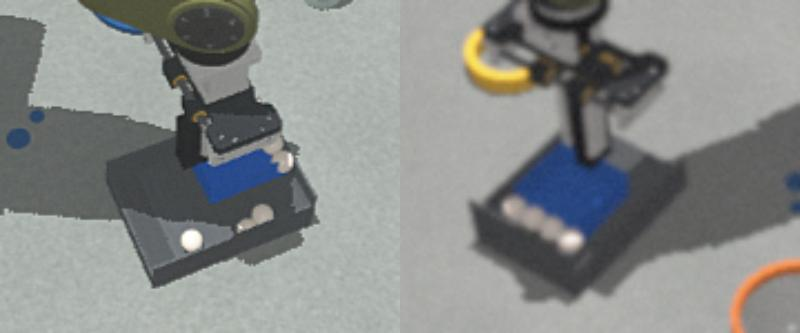

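Four balls are in the scoop against the end wall, at (540,220) on the right. Three remain in the tray. Next I'll lift clear and move forward, so the balls roll back in the pan.

>>> move_arm([
  [0,0,-0.006,0],
  [0,0,-0.014,0],
  [-0.001,0,-0.02,0],
  [-0.005,0,-0.022,0],
  [-0.012,0,-0.022,0],
  [-0.02,0,-0.022,0],
  [-0.028,0,-0.022,0],
  [-0.036,0,-0.022,0],
  [-0.042,0,-0.022,0],
  [-0.045,0,-0.022,0],
  [-0.045,0,-0.022,0],
])

```text
clock: 13.8
eef_pos: [560.0, -249.6, 149.5]
eef_rot: [3.141, -0.0, -3.141]
wrist_force: [-0.5, -0.4, -2.2]
finger_gap: 19.8
finger_force: 50.0
```

```bash
cat > pan.py <<'E'
from h import *
import sys
np.set_printoptions(precision=1,suppress=True)
for n in('scene','side'):
    c=shot(n,sys.argv[1]+n);s=manip.read_state();e=s['eef_pos'];yaw=s['eef_rot'][2];zc=e[2]-76+2+12
    ex=-np.array([np.cos(yaw),np.sin(yaw)]);ey=np.array([np.sin(yaw),-np.cos(yaw)])
    h=cv2.cvtColor(c['frame'],cv2.COLOR_BGR2HSV);m=(h[...,1]<60)&(h[...,2]>105);P=cloud(c)
    D=P[...,:2]-e[:2];sx,sy,dz=D@ex,D@ey,P[...,2]-zc
    m&=(sx>8)&(sx<105)&(abs(sy)<50)&(abs(dz)<22)
    k,l,st,ce=cv2.connectedComponentsWithStats(m.astype(np.uint8))
    for i in range(1,k):
        if st[i,4]<12: continue
        d=np.array([(ce[i][0]-c['cx'])/c['fx'],(ce[i][1]-c['cy'])/c['fy'],1])@rot(c['orientation']).T
        g=c['origin']+d*(zc-c['origin'][2])/d[2]-e
        print(n,st[i,4],'s',g[:2]@ex,'y',g[:2]@ey,'range s',sx[l==i].min(),sx[l==i].max(),'y',sy[l==i].min(),sy[l==i].max())
print(s['clock'],e)
E
python3 pan.py p1; python3 pan.py p2
```

```text
scene 137 s 77.12547116808521 y -9.638533632204886 range s 54.09200242087288 96.46273572797969 y -40.78862451446171 27.940738100468483
side 121 s 79.71566492173282 y -26.830400908350484 range s 64.25982384369617 89.38957929744491 y -46.49070503220193 -13.069590252110522
13.9 [ 559.7 -249.7  149.7]
scene 139 s 78.27044982969723 y -9.248410403786224 range s 53.734753798509054 96.32294600702126 y -45.369127303571986 28.12078296154847
side 126 s 83.09711788557097 y -28.48138532219207 range s 64.2134237035377 95.95284411284605 y -47.6964483652392 -12.749640530141678
14.0 [ 559.6 -249.8  149.8]
```

```bash
python3 pan.py p3;python3 -c "
import cv2,numpy as np
a=cv2.imread('pics/p3side.png')[210:340,250:390];b=cv2.imread('pics/p3scene.png')[100:220,150:280]
cv2.imwrite('pics/c9.png',np.hstack([cv2.resize(a,(400,371)),cv2.resize(b,(400,371))]))"
```

```text
scene 93 s 76.16181615552256 y 3.2320935763409695 range s 53.99004464508777 90.09770253618534 y -22.804355277712514 25.81540183515043
scene 30 s 104.8003315236086 y -21.002854690617202 range s 87.06553052288238 103.21705180855852 y -40.700983431218 -20.750465308907437
side 43 s 76.18917180680819 y -14.722618483531356 range s 63.76617968947948 84.01830467715332 y -25.059913548444257 -12.556591716778534
14.1 [ 559.7 -249.8  149.9]
```

View pics/c9.png

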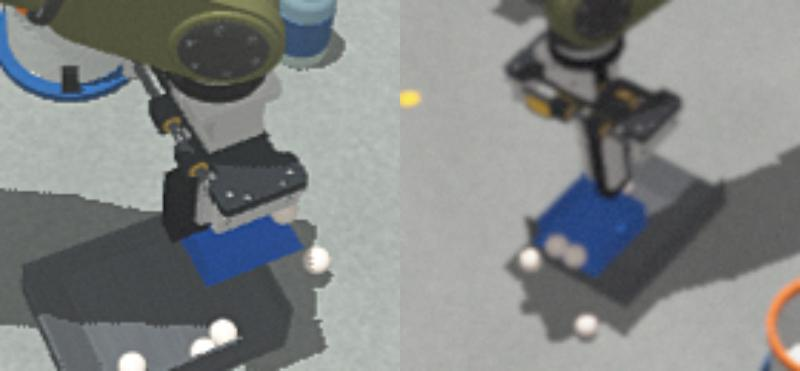

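One ball has landed on the bench at (585,325) in the right half, another is rolling off the lip at (530,260), and two are still in the pan. I'll tilt the nose up now by pressing the pan on the end wall.

>>> move_arm([
  [0,0,0.006,0],
  [0,0,0.011,0],
  [0,0,0.016,0],
  [0,0,0.021,0],
  [0,0,0.023,0],
  [0,0,0.023,0],
], squeeze=12)

```text
clock: 14.7
eef_pos: [559.7, -249.7, 127.2]
eef_rot: [-3.141, 0.0, -3.141]
wrist_force: [-4.4, 1.2, 5.7]
finger_gap: 19.9
finger_force: 12.0
```

```bash
python3 pan.py p4; python3 tilt.py p4 scene
cat > bench.py <<'E'
from h import *
import sys
np.set_printoptions(precision=1,suppress=True)
for n in('scene','side'):
    c=shot(n,sys.argv[1]+n);h=cv2.cvtColor(c['frame'],cv2.COLOR_BGR2HSV);P=cloud(c)
    m=(h[...,1]<60)&(h[...,2]>95)&(P[...,2]>7)&(P[...,2]<40)&(P[...,0]>200)&(P[...,0]<1000)&(abs(P[...,1])<700)
    m=cv2.morphologyEx(m.astype(np.uint8),cv2.MORPH_OPEN,np.ones((3,3),np.uint8))
    k,l,st,ce=cv2.connectedComponentsWithStats(m)
    for i in range(1,k):
        if st[i,4]<12 or st[i,4]>180: continue
        d=np.array([(ce[i][0]-c['cx'])/c['fx'],(ce[i][1]-c['cy'])/c['fy'],1])@rot(c['orientation']).T
        g=c['origin']+d*(13-c['origin'][2])/d[2]; print(n,st[i,4],ce[i],g[:2],st[i,2:4])
print(manip.read_state()['clock'])
E
python3 bench.py q1
```

```text
scene 47 s 56.42718092519699 y -2.0010948022403046 range s 49.84578505204881 76.03065144533637 y -15.34202155262318 27.88504561065723
14.8 [ 559.7 -249.7  127.2]
scene 160 slope x,y deg [6.7 0.8] z at sx=0, 90: -67.0627749899288 -56.565197939437006 lip sx [-12.4  79.3] sy [-43.5  45.1]
  ball? 50 (np.float64(50.566147590120266), np.float64(7.071870076768167), np.float64(-41.421944586958034))
[ 559.7 -249.7  127.2] [-3.1  0.  -3.1] 19.88350693263599 12.000056505203247
scene 84 [237.2 156.1] [ 432.1 -267.4] [15  9]
scene 30 [187.5 201. ] [ 690.2 -282.4] [6 5]
scene 38 [209.5 205. ] [ 662.2 -210.7] [6 7]
scene 14 [274.5 231.5] [629.5  28.9] [4 4]
scene 108 [294.1 236. ] [608.8  90.4] [24 11]
scene 22 [269.7 292.9] [818.4 140. ] [6 5]
scene 25 [278. 293.] [805.  160.4] [7 5]
side 77 [263.7 233.5] [527.8  19.5] [14 10]
side 12 [355.5 231. ] [768.5 -76.4] [4 3]
side 38 [280.9 235.3] [569.7  -5.7] [8 6]
side 70 [368.4 300.3] [ 687.7 -284.8] [10  9]
side 90 [325.3 328.1] [ 553.3 -309.4] [16 11]
side 71 [296.2 338.2] [ 477.7 -305.2] [9 9]
14.95
```

>>> move_arm([
  [0,0,0.004,0],
  [0,0,0.008,0],
  [0,0,0.008,0],
], squeeze=12)

```text
clock: 15.25
eef_pos: [559.1, -249.7, 118.4]
eef_rot: [3.141, -0.002, -3.141]
wrist_force: [-5.8, 0.4, 5.0]
finger_gap: 19.8
finger_force: 12.0
```

```bash
python3 tilt.py p5 scene;python3 bench.py q2
```

```text
scene 194 slope x,y deg [13.3  0.5] z at sx=0, 90: -64.72872022313427 -43.45320684751824 lip sx [-13.3  79.8] sy [-43.6  45.5]
  ball? 44 (np.float64(8.350702469017268), np.float64(9.851212128057437), np.float64(-43.484098903888324))
[ 559.2 -249.7  118.6] [ 3.1 -0.  -3.1] 19.710868656433362 11.984094679355621
scene 75 [238.  156.5] [ 432.1 -263.9] [13  8]
scene 29 [187.4 200.9] [ 690.2 -282.9] [6 5]
scene 37 [209.4 204.9] [ 662.2 -211.1] [6 7]
scene 20 [275.1 231.9] [629.9  31.5] [5 5]
scene 95 [292.1 236.5] [614.1  86.3] [19  7]
scene 23 [269.7 293. ] [818.7 140.1] [6 5]
scene 27 [277.6 293. ] [805.8 159.5] [8 5]
side 88 [263.2 233. ] [527.3  21.8] [17 12]
side 18 [354.5 231. ] [765.9 -75.3] [6 3]
side 15 [278.6 236.4] [562.1  -6.7] [4 4]
side 74 [368.4 300.6] [ 687.4 -285.4] [10 10]
side 100 [325.5 327.5] [ 554.4 -308.4] [16 12]
side 71 [296.2 337.8] [ 478.2 -304.4] [9 9]
15.4
```

Both bench balls are at rest. The two balls in the pan are held at the back by a 13° nose-up tilt. I'll carry them to the can.

>>> move_arm([
  [0,0,0,0],
  [0,0,-0.01,0],
  [0,0,-0.03,0],
  [0,0,-0.055,0],
  [0,0,-0.08,0],
  [0.005,0.01,-0.09,0],
  [0.015,0.03,-0.09,0],
  [0.03,0.055,-0.09,0],
  [0.045,0.08,-0.09,0],
  [0.06,0.105,-0.09,0],
  [0.075,0.13,-0.09,0],
  [0.09,0.155,-0.09,0],
], squeeze=50)

```text
clock: 16.6
eef_pos: [468.4, -93.2, 208.2]
eef_rot: [3.141, -0.001, -3.141]
wrist_force: [0.1, 0.1, -1.1]
finger_gap: 18.6
finger_force: 50.0
```

>>> move_arm([
  [0.015,0.025,0,0],
  [0.03,0.05,0,0],
  [0.045,0.075,0,0],
  [0.058,0.1,0,0],
  [0.068,0.12,0.01,0],
  [0.073,0.135,0.03,0],
  [0.074,0.142,0.05,0],
  [0.074,0.144,0.07,0],
  [0.074,0.144,0.08,0],
  [0.074,0.144,0.086,0],
  [0.074,0.144,0.086,0],
])

```text
clock: 17.7
eef_pos: [395.5, 49.2, 122.5]
eef_rot: [3.142, -0.001, 3.142]
wrist_force: [0.1, -1.2, -1.5]
finger_gap: 18.9
finger_force: 50.0
```

```bash
python3 tilt.py r1 scene side;python3 bench.py q3
```

```text
scene 231 slope x,y deg [12.   0.1] z at sx=0, 90: -64.45510188232855 -45.36283500000788 lip sx [-14.7  75.4] sy [-40.6  44.1]
  ball? 19 (np.float64(5.861369191660418), np.float64(-18.00944927512306), np.float64(-45.52930539517493))
  ball? 21 (np.float64(6.068250603218144), np.float64(6.031821460396141), np.float64(-43.482633751431564))
side 236 slope x,y deg [10.5 -1.2] z at sx=0, 90: -62.16152489491904 -45.42225047042545 lip sx [-15.1 124.2] sy [-47.3  40.9]
[396.   49.2 123.3] [3.1 0.  3.1] 19.053970733039886 49.995405077934265
scene 30 [221.2 159.8] [ 478.6 -304. ] [6 6]
scene 77 [206.6 171.1] [ 550.3 -313.4] [ 8 13]
scene 33 [187.5 201.3] [ 691.  -281.6] [6 6]
scene 38 [209.5 205. ] [ 662.2 -210.7] [6 7]
scene 17 [274.9 231.6] [629.   30.3] [5 4]
scene 113 [293.8 235.9] [609.   89.5] [24 10]
scene 48 [273.5 293.2] [812.9 150. ] [14  5]
side 76 [328.1 184.7] [781.6 116.6] [17  6]
side 95 [263.5 233.1] [527.8  21.3] [17 12]
side 91 [285.9 232.7] [586.2  -2.8] [17 13]
side 12 [354.5 231. ] [765.9 -75.3] [4 3]
side 67 [344.7 282.2] [ 658.9 -213.6] [9 9]
side 74 [368.4 300.6] [ 687.4 -285.4] [10 10]
side 72 [296.1 337.7] [ 478.2 -303.9] [9 9]
17.9
```

>>> move_arm([
  [-0.004,0,0,0],
  [-0.012,0,0,0],
  [-0.02,0,0,0],
  [-0.027,0,0,0],
  [-0.033,0,0,0],
  [-0.037,0,0,0],
  [-0.04,0,-0.003,0],
  [-0.043,0,-0.006,0],
  [-0.046,0,-0.01,0],
  [-0.046,0,-0.01,0],
], squeeze=12)

```text
clock: 18.9
eef_pos: [441.4, 49.2, 132.9]
eef_rot: [-3.141, -0.002, -3.141]
wrist_force: [-5.3, -0.4, 1.8]
finger_gap: 18.8
finger_force: 11.8
```

```bash
python3 tilt.py r2 scene side
```

```text
scene 143 slope x,y deg [ 4.9 -0.1] z at sx=0, 90: -64.12958289439723 -56.37745366197242 lip sx [-21.6  55.8] sy [-41.7  44.7]
side 220 slope x,y deg [ 2.8 -1.2] z at sx=0, 90: -62.23183120931252 -57.84709966051912 lip sx [-22.7  79.9] sy [-46.9  35.5]
[441.2  49.3 132.6] [-3.1 -0.  -3.1] 18.952555894098293 11.791367204859853
```

The tilt is down to about 4°, but the handle has slipped in the grip. I'll set the scoop down on the bench and regrip it properly.

>>> move_arm([
  [0,0,0,0],
  [0.003,0,0,0],
  [0.008,0,0,0],
  [0.014,0,0,0],
  [0.02,0,0.002,0],
  [0.026,0,0.006,0],
  [0.031,0,0.012,0],
  [0.035,0,0.02,0],
  [0.037,0,0.028,0],
  [0.038,0,0.036,0],
  [0.038,0,0.044,0],
  [0.038,0,0.052,0],
], squeeze=40)

```text
clock: 20.2
eef_pos: [403.8, 49.3, 80.0]
eef_rot: [-3.142, -0.0, -3.141]
wrist_force: [0.2, 0.2, -1.1]
finger_gap: 15.7
finger_force: 65.8
```

>>> move_arm([
  [0,0,0.005,0],
  [0,0,0.009,0],
  [0,0,0.012,0],
  [0,0,0.014,0],
  [0,0,0.016,0],
  [0,0,0.016,0],
])

```text
clock: 20.8
eef_pos: [404.5, 49.3, 65.3]
eef_rot: [3.141, 0.002, 3.142]
wrist_force: [0.5, 0.1, 5.4]
finger_gap: 15.5
finger_force: 55.9
```

```bash
python3 tilt.py r3 scene side
```

```text
scene 132 slope x,y deg [ 2.6 -0.7] z at sx=0, 90: -64.30599958731909 -60.14420247704051 lip sx [-22.7  63. ] sy [-41.   45.4]
side 327 slope x,y deg [ 5.6 -1.7] z at sx=0, 90: -64.6917332679704 -55.922436928934445 lip sx [-23.3 117.1] sy [-47.5  42.5]
[404.4  49.3  65.3] [ 3.1  0.  -3.1] 15.753745621174854 55.92268862363255
```

>>> move_arm([
  [0,0,0,0],
  [0,0,0,0],
  [0,0,0,0],
  [0.005,0,-0.006,0],
  [0.015,0,-0.008,0],
  [0.02,0,-0.01,0],
  [0.022,0,-0.01,0],
], jaw=0.06)

```text
clock: 21.6
eef_pos: [381.1, 49.3, 75.1]
eef_rot: [3.142, 0.0, -3.141]
wrist_force: [0.4, 0.3, -0.6]
finger_gap: 60.0
finger_force: 0.0
```

```bash
cat > hand.py <<'E'
from h import *
import sys
np.set_printoptions(precision=1,suppress=True)
s=manip.read_state();e=s['eef_pos']
c=shot('wrist',sys.argv[1]);P=wcloud(c);h=cv2.cvtColor(c['frame'],cv2.COLOR_BGR2HSV);H,S,V=[h[...,i].astype(int) for i in range(3)];X,Y,Z=[P[...,i] for i in range(3)]
near=(np.hypot(X-e[0],Y-e[1])<160)
b=near&(H>100)&(H<128)&(S>120)
for n,k in(('floor',b&(Z<14)&(Z>-4)),('wall',b&(Z>25)&(Z<45)),('black',near&(V<60)&(Z>35)&(Z<115)&(abs(Y-e[1])<18))):
    q=P[k];print(n,len(q),[np.round(x,1) for x in cv2.minAreaRect(q[:,:2].astype(np.float32))] if len(q)>3 else '',q.min(0) if len(q) else '',q.max(0) if len(q) else '')
w=near&(S<60)&(V>110)&(Z>6)&(Z<34)
k,l,st,ce=cv2.connectedComponentsWithStats(w.astype(np.uint8))
for i in range(1,k):
    if 60<st[i,4]<2500: print('white',st[i,4],ce[i],np.median(P[l==i],0))
print(e,s['finger_gap'])
E
python3 hand.py h1
```

```text
floor 6068 [array([433.3,   0. ]), array([220.6, 194.4]), np.float64(8.3)] [ 336.6 -108.9   -0.2] [532.7 112.1  14. ]
wall 1083 [array([417.7,  48.2]), array([85. , 78.7]), np.float64(89.7)] [378.3   5.6  25. ] [457.3  90.8  37. ]
black 4433 [array([378.9,  48.4]), array([19.5, 35.2]), np.float64(89.6)] [361.3  38.7  35.1] [396.6  58.3 110.5]
white 467 [248.6 247.1] [392.2  25.4  25.6]
white 1470 [283.  370.9] [514.5  49.5  24.2]
[381.1  49.3  75.1] 59.993742150834315
```

View pics/h1.png

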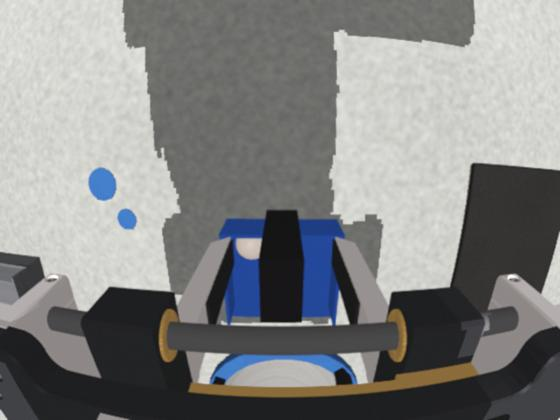

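The wrist view shows the handle at (281,262), centred between the fingers, with one ball at (248,247) at the back of the pan. I'll regrip here and lift straight up.

>>> move_arm([
  [0.002,-0.001,0,0],
  [0.002,-0.001,0,0],
  [0.002,-0.001,0,0],
  [0.002,-0.001,0,0],
  [0.002,-0.001,0,0],
  [0.002,-0.001,-0.005,0],
  [0.002,-0.001,-0.02,0],
  [0.002,-0.001,-0.045,0],
  [0.002,-0.001,-0.075,0],
  [0.002,-0.001,-0.1,0],
  [0.002,-0.001,-0.117,0],
  [0.002,-0.001,-0.122,0],
], jaw=0.0, squeeze=55)

```text
clock: 22.85
eef_pos: [380.2, 48.3, 198.4]
eef_rot: [3.142, 0.003, -3.141]
wrist_force: [-0.0, -0.4, -2.1]
finger_gap: 19.5
finger_force: 55.0
```

>>> move_arm([
  [-0.004,0,0,0],
  [-0.012,0,0,0],
  [-0.025,0,0,0],
  [-0.043,0,0,0],
  [-0.066,0,0,0],
  [-0.093,0,0,0],
  [-0.123,0,0,0],
  [-0.153,0,0,0],
  [-0.166,0,0,0],
  [-0.13,0,0,0],
  [-0.08,0,0,0],
  [-0.03,0,0,0],
])

```text
clock: 24.05
eef_pos: [408.2, 48.2, 194.8]
eef_rot: [-3.141, -0.003, -3.142]
wrist_force: [0.2, 0.1, -1.3]
finger_gap: 19.5
finger_force: 55.0
```

```bash
python3 pan.py d1; python3 tilt.py d1 scene | tail -3; python3 bench.py d1b; python3 -c "
import cv2,numpy as np
a=cv2.imread('pics/d1side.png')[130:270,200:360];b=cv2.imread('pics/d1scene.png')[150:290,200:360]
cv2.imwrite('pics/c10.png',np.hstack([cv2.resize(a,(400,350)),cv2.resize(b,(400,350))]))"
```

```text
24.15 [405.2  48.4 195. ]
scene 282 slope x,y deg [-4.2  0.9] z at sx=0, 90: -72.46112743844716 -79.08643451774947 lip sx [-4.5 86.1] sy [-41.3  44.2]
[408.2  48.3 196. ] [-3.1 -0.  -3.1] 19.875869306679576 54.997626543045044
scene 31 [221.3 159.7] [ 478.3 -304. ] [6 6]
scene 76 [206.6 170.8] [ 549.1 -314.2] [ 8 12]
scene 30 [187.5 201. ] [ 690.2 -282.4] [6 5]
scene 37 [209.8 204.7] [ 660.6 -210.8] [7 6]
scene 12 [275.5 232. ] [629.3  32.7] [4 3]
scene 107 [293.9 236.2] [610.   90.3] [23 10]
scene 42 [273.1 293.1] [813.4 148.6] [13  5]
side 86 [327.6 184.6] [780.3 117.4] [18  8]
side 103 [285.8 232.4] [586.4  -2. ] [19 14]
side 98 [263.1 232.7] [527.2  22.9] [18 13]
side 65 [344.8 282.1] [ 659.3 -213.5] [9 9]
side 70 [368.4 300.3] [ 687.7 -284.8] [10  9]
side 73 [296.1 337.9] [ 478.  -304.4] [9 9]
24.3
```

View pics/c10.png

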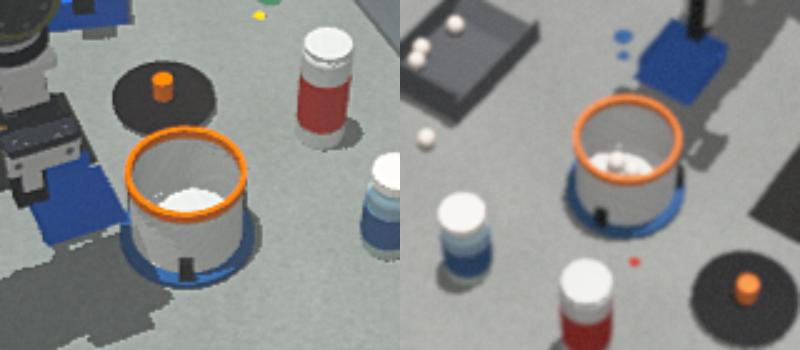

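One ball is visible in the can at (618,160) and the pan is empty. Five balls remain outside (three in the tray, two on the bench), so both dumped balls are in. I'll tilt the scoop nose-down again.

>>> move_arm([
  [0,0,0.02,0],
  [0,0,0.045,0],
  [0,0,0.058,0],
  [-0.004,0,0.058,0],
  [-0.01,0,0.058,0],
  [-0.016,0,0.058,0],
  [-0.022,0,0.052,0],
  [-0.028,0,0.046,0],
  [-0.034,0,0.04,0],
  [-0.041,0,0.034,0],
  [-0.048,0,0.03,0],
  [-0.056,0,0.025,0],
], squeeze=10)

```text
clock: 25.5
eef_pos: [466.3, 48.3, 172.1]
eef_rot: [-3.142, 0.0, -3.141]
wrist_force: [-0.8, -0.3, -2.0]
finger_gap: 20.0
finger_force: 10.0
```

>>> move_arm([
  [-0.007,0,-0.004,0],
  [-0.014,0,-0.008,0],
  [-0.018,0,-0.01,0],
  [-0.018,0,-0.01,0],
  [-0.01,0,-0.01,0],
  [0.01,0,-0.01,0],
  [0.03,-0.01,-0.02,0],
  [0.04,-0.04,-0.03,0],
  [0.04,-0.08,-0.04,0],
  [0.04,-0.12,-0.04,0],
  [0.04,-0.15,-0.04,0],
  [0.04,-0.16,-0.04,0],
])

```text
clock: 26.7
eef_pos: [425.1, -113.6, 211.8]
eef_rot: [-3.141, 0.001, 3.139]
wrist_force: [-0.5, 0.1, -1.3]
finger_gap: 20.3
finger_force: 10.0
```

```bash
python3 tilt.py e1 scene side;python3 - <<'E'
from balls import *
for n in('scene','side'):
    c=shot(n,'e2'+n);h=cv2.cvtColor(c['frame'],cv2.COLOR_BGR2HSV);print(balls(c))
    # split by distance transform in the tray
    P=cloud(c);m=((h[...,1]<60)&(h[...,2]>105)&(P[...,0]>420)&(P[...,0]<605)&(P[...,1]>-335)&(P[...,1]<-195)&(P[...,2]>8)).astype(np.uint8)
    d=cv2.distanceTransform(m,cv2.DIST_L2,5);pk=(d==cv2.dilate(d,np.ones((5,5))))&(d>1.5)
    for v,u in np.argwhere(pk):
        r=np.array([(u-c['cx'])/c['fx'],(v-c['cy'])/c['fy'],1])@rot(c['orientation']).T;g=c['origin']+r*(15-c['origin'][2])/r[2];print(' pk',u,v,d[v,u],g[:2]-T)
E
```

```text
scene 108 slope x,y deg [-33.1   0.1] z at sx=0, 90: -92.3266052219627 -151.04000421875935 lip sx [-45.9  24.3] sy [-42.3  44.3]
side 164 slope x,y deg [-32.6   0.3] z at sx=0, 90: -93.01254977327999 -150.55019917799254 lip sx [-51.7  23.7] sy [-46.9  37.9]
[ 425.3 -112.2  211.6] [ 3.1 -0.   3.1] 19.81206044463137 9.99982863664627
[[-82.3 -82.   19.   49.7]
 [-36.1   8.7 307.   45.7]
 [ 13.8 -83.7  27.   64.2]
 [ 33.  -44.7 100.   27.7]
 [  0.3  -3.8  17.    8.8]
 [ 85.3 -77.8  18.   67. ]
 [ 40.8   3.8  52.    8.3]]
 pk 221 159 2.8 [-36.5 -40.7]
 pk 221 160 2.8 [-32.6 -37.8]
 pk 208 169 3.1969 [ 27.  -49.2]
 pk 207 170 3.1969 [ 32.6 -49.2]
 pk 206 173 3.5969 [ 45.5 -43.3]
[[ 112.1   80.7   12.    66.2]
 [  27.3   -2.6 1994.    50. ]
 [ 111.2    5.8   46.    68.5]
 [ -89.3    7.1   26.    27.7]
 [ -89.7  -30.7   13.    27.4]]
 pk 323 286 4.2 [87.5 62.6]
 pk 322 287 4.2 [83.8 61. ]
 pk 328 290 2.8 [93.8 46.8]
 pk 320 291 5.1969 [73.8 52.4]
 pk 321 294 5.0 [72.1 43.5]
 pk 330 300 4.9968996 [85.  18.8]
 pk 331 300 4.9968996 [87.3 17.8]
 pk 327 301 4.9968996 [76.7 19.3]
 pk 328 301 4.9968996 [79.  18.3]
 pk 335 304 3.5969 [91.1  3.7]
 pk 323 306 2.0 [61.1 10.6]
 pk 324 309 2.1969 [59.5  2.1]
 pk 335 311 4.3938 [ 81.9 -13.7]
 pk 336 311 4.3938 [ 84.2 -14.7]
 pk 326 312 2.0 [60.2 -7.3]
 pk 333 312 4.3938 [ 76.1 -14.2]
 pk 334 312 4.3938 [ 78.3 -15.2]
 pk 326 313 2.0 [59.  -9.8]
 pk 339 313 4.1969 [ 88.3 -22.6]
 pk 327 314 2.0 [ 60.  -13.2]
 pk 340 314 4.1969 [ 89.3 -26. ]
 pk 335 319 2.8 [ 71.6 -33.2]
 pk 344 320 3.5969 [ 90.4 -44.4]
 pk 343 321 3.5969 [ 86.9 -45.8]
 pk 344 321 3.5969 [ 89.1 -46.8]
 pk 336 324 2.1969 [ 67.5 -46.1]
 pk 337 324 2.1969 [ 69.7 -47.1]
 pk 337 325 2.1969 [ 68.4 -49.4]
 pk 338 325 2.1969 [ 70.7 -50.4]
 pk 328 326 4.3938 [ 47.3 -43.1]
 pk 321 331 3.0 [ 25.8 -48.1]
 pk 296 338 5.0 [-36.9 -40.5]
```

>>> move_arm([
  [0.003,-0.03,0,0],
  [0.01,-0.07,0,0],
  [0.014,-0.11,0.01,0],
  [0.014,-0.15,0.03,0],
  [0.014,-0.171,0.045,0],
  [0.014,-0.171,0.055,0],
  [0.014,-0.171,0.067,0],
  [0.006,-0.171,0.0755,0],
  [-0.003,-0.171,0.084,0],
  [-0.012,-0.171,0.0925,0],
  [-0.012,-0.171,0.0925,0],
], squeeze=50)

```text
clock: 28.0
eef_pos: [438.7, -282.0, 118.2]
eef_rot: [3.141, -0.001, -3.14]
wrist_force: [-0.2, 0.2, -1.1]
finger_gap: 19.8
finger_force: 50.0
```

>>> move_arm([
  [-0.006,0,0.001,0],
  [-0.013,0,0.0015,0],
  [-0.021,0,0.002,0],
  [-0.029,0,0.002,0],
  [-0.037,0,0.002,0],
  [-0.045,0,0.002,0],
  [-0.053,0,0.002,0],
  [-0.061,0,0.002,0],
  [-0.069,0,0.002,0],
  [-0.077,0,0.002,0],
  [-0.085,0,0.002,0],
  [-0.093,0,0.002,0],
])

```text
clock: 29.2
eef_pos: [531.3, -282.7, 117.2]
eef_rot: [3.142, -0.0, -3.141]
wrist_force: [-0.3, -0.3, -1.3]
finger_gap: 19.8
finger_force: 50.0
```

```bash
python3 tilt.py f1 scene side; python3 - <<'E'
from balls import *
for n in('scene','side'):
    c=shot(n,'f2'+n);h=cv2.cvtColor(c['frame'],cv2.COLOR_BGR2HSV)
    P=cloud(c);m=((h[...,1]<60)&(h[...,2]>105)&(P[...,0]>420)&(P[...,0]<600)&(P[...,1]>-335)&(P[...,1]<-200)&(P[...,2]>8)&(P[...,2]<35)).astype(np.uint8)
    k,l,st,ce=cv2.connectedComponentsWithStats(m)
    for i in range(1,k):
        u,v=ce[i]
        if st[i,4]<12: continue
        r=np.array([(u-c['cx'])/c['fx'],(v-c['cy'])/c['fy'],1])@rot(c['orientation']).T;g=c['origin']+r*(15-c['origin'][2])/r[2];print(n,u,v,st[i],g[:2]-T)
E
```

```text
scene 64 slope x,y deg [-27.9  -0.8] z at sx=0, 90: -94.55519027448497 -142.20195869231202 lip sx [-47.   23.6] sy [-42.7  45.3]
side 150 slope x,y deg [-31.1  -0.1] z at sx=0, 90: -93.08241446980688 -147.3958381093567 lip sx [-51.6  23.9] sy [-44.7  40.5]
[ 531.6 -282.6  117.1] [ 3.1  0.  -3.1] 19.368439611891812 49.99952495098114
scene 231.25714285714287 152.14285714285714 [226 148  14  10  35] [-83.9 -30.7]
scene 209.55371900826447 175.9504132231405 [200 169  21  15 121] [ 49.2 -24.4]
side 327.22680412371136 321.64948453608247 [321 316  15  13  97] [ 50.9 -32. ]
side 276.95 340.6714285714286 [268 331  19  23 140] [-81.1 -28.6]
```

>>> move_arm([
  [-0.007,0,0.001,0],
  [-0.007,0,0.001,0],
  [0.001,0,0.0045,0],
  [0.008,0,0.0075,0],
  [0.0155,0,0.011,0],
  [0.022,0,0.015,0],
  [0.029,0,0.0195,0],
  [0.0365,0,0.024,0],
  [0.0425,0,0.0295,0],
  [0.0475,0,0.035,0],
  [0.0515,0,0.0395,0],
  [0.0515,0,0.0395,0],
], squeeze=8)

```text
clock: 30.6
eef_pos: [478.5, -282.6, 77.0]
eef_rot: [3.141, -0.001, 3.141]
wrist_force: [-0.4, 0.4, -2.2]
finger_gap: 20.1
finger_force: 8.0
```

```bash
cat > hand2.py <<'E'
# scoop placement under the grip seen by the fixed cameras: side walls (blue) top edges
from h import *
import sys
np.set_printoptions(precision=1,suppress=True)
for n in('scene','side','wrist'):
    c=shot(n,sys.argv[1]+n);P=wcloud(c) if n=='wrist' else cloud(c);s=manip.read_state();e=s['eef_pos'];yaw=s['eef_rot'][2]
    ex=-np.array([np.cos(yaw),np.sin(yaw)]);ey=np.array([np.sin(yaw),-np.cos(yaw)])
    h=cv2.cvtColor(c['frame'],cv2.COLOR_BGR2HSV);H,S,V=[h[...,i].astype(int) for i in range(3)]
    D=P[...,:2]-e[:2];sx,sy,sz=D@ex,D@ey,P[...,2]-e[2]
    b=(H>100)&(H<128)&(S>110)&(sx>-60)&(sx<115)&(abs(sy)<52)&(sz<-20)&(sz>-95)
    print(n,b.sum(),'sx',np.percentile(sx[b],[0.5,2,98,99.5]) if b.any() else '','sz',np.percentile(sz[b],[2,98]) if b.any() else '')
    k=(V<60)&(S<90)&(sx>-60)&(sx<60)&(abs(sy)<9)&(sz>-45)&(sz<38)
    if n=='wrist' : print('   black',k.sum(),np.nanpercentile(sx[k],[1,99]) if k.any() else '')
print(e,s['finger_gap'])
E
python3 hand2.py g1; python3 tilt.py g2 side
```

```text
scene 561 sx [-32.  -14.7  63.6  70.2] sz [-79.5 -40.4]
side 264 sx [-17.4 -16.2  70.   72.2] sz [-76.6 -39.8]
wrist 4727 sx [-15.7 -15.6  72.6  74.8] sz [-71.3 -37.6]
   black 4312 [-32.4   1.2]
[ 479.3 -282.6   77.5] 20.142691434115783
side 176 slope x,y deg [-0.3 -2.1] z at sx=0, 90: -72.56063689372174 -73.04874289682306 lip sx [-16.4  71.2] sy [-42.1   0.9]
  ball? 59 (np.float64(80.8210190826134), np.float64(-30.621314199744845), np.float64(-53.99326585015672))
[ 479.3 -282.6   77.5] [ 3.1 -0.  -3.1] 19.737043314372066 7.99955427646637
```

The handle has slipped 15.6 mm again. The scoop is flat on the tray floor, so I'll regrip it here.

>>> move_arm([
  [0,0,0,0],
  [0,0,0,0],
  [0.005,0,0,0],
  [0.011,0,0,0],
  [0.0155,0,0,0],
  [0.0155,0,0,0],
], jaw=0.04)

```text
clock: 31.4
eef_pos: [463.2, -282.8, 77.9]
eef_rot: [3.142, -0.0, 3.141]
wrist_force: [0.5, 0.4, -0.1]
finger_gap: 39.7
finger_force: 0.0
```

>>> move_arm([
  [0,0,0,0],
  [0,0,0,0],
  [0,0,0,0],
  [-0.003,0,0,0],
  [-0.007,0,0,0],
  [-0.011,0,0,0],
  [-0.014,0,-0.0005,0],
  [-0.014,0,-0.0005,0],
], jaw=0.0, squeeze=55)

```text
clock: 32.2
eef_pos: [477.2, -282.6, 78.1]
eef_rot: [3.141, -0.003, -3.141]
wrist_force: [-10.0, 1.5, 5.1]
finger_gap: 20.0
finger_force: 55.0
```

```bash
python3 hand2.py g3; python3 pan.py g4
```

```text
scene 519 sx [-17.1  -1.7  75.6  81.5] sz [-80.9 -40.4]
side 201 sx [-1.9 -0.8 76.4 80.1] sz [-77.4 -41.8]
wrist 3050 sx [-0.7 -0.5 45.5 47.8] sz [-72.2 -38.8]
   black 4181 [-17.3  16.7]
[ 477.1 -282.6   78.1] 19.760711200688302
scene 134 s 87.44447111432122 y -2.0766404055019714 range s 63.46998853483525 104.41719216118776 y -46.177921422467364 38.88746295392321
side 83 s 93.17834790128545 y 34.38073897542386 range s 77.44365528773629 104.77134172982294 y 14.187782335121495 49.76941015882075
side 114 s 90.81980138155407 y -21.705987271555067 range s 72.58307793302886 104.84485942316584 y -39.19546088936357 -1.0676011034949278
32.45 [ 477.1 -282.6   78.1]
```

>>> move_arm([
  [-0.002,0,-0.002,0],
  [-0.005,0,-0.006,0],
  [-0.01,0,-0.012,0],
  [-0.016,0,-0.019,0],
  [-0.022,0,-0.026,0],
  [-0.028,0,-0.033,0],
  [-0.033,0,-0.039,0],
  [-0.036,0,-0.044,0],
  [-0.0385,0,-0.048,0],
  [-0.0385,0,-0.05,0],
  [-0.0385,0,-0.05,0],
])

```text
clock: 33.55
eef_pos: [515.8, -282.6, 128.1]
eef_rot: [3.141, -0.001, -3.141]
wrist_force: [-5.8, 1.2, 0.9]
finger_gap: 19.8
finger_force: 55.0
```

```bash
python3 pan.py i1;python3 hand2.py i2;  python3 -c "
import cv2,numpy as np
a=cv2.imread('pics/i1side.png')[240:360,260:400];b=cv2.imread('pics/i1scene.png')[110:230,150:290]
cv2.imwrite('pics/c11.png',np.hstack([cv2.resize(a,(400,343)),cv2.resize(b,(400,343))]))"
```

```text
scene 134 s 78.35874831149292 y -0.2911317458432731 range s 54.23208564143602 93.14601229325362 y -40.60854047459694 46.22705927004922
side 74 s 78.73172660005481 y -26.622714902661944 range s 65.77730794922935 92.74273261260764 y -47.93654095846567 -14.472521724068981
33.65 [ 515.8 -282.6  128.1]
scene 471 sx [-0.6  0.5 74.4 79. ] sz [-79.6 -40.2]
side 461 sx [-1.7 -1.2 85.3 89. ] sz [-76.4 -42.3]
wrist 2982 sx [-0.6 -0.5 44.8 46.7] sz [-72.1 -38.8]
   black 4171 [-17.3  16.7]
[ 515.8 -282.6  128.1] 19.797959246036914
```

View pics/c11.png

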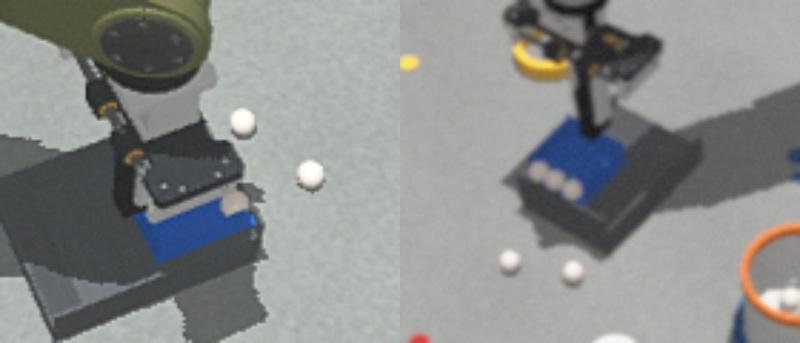

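Three balls sit in the pan at (555,180), held by the end wall. The tray is empty, and two balls are on the bench at (510,262) and (573,270). I'll raise over the wall slowly and tip the nose up.

>>> move_arm([
  [0,0,-0.003,0],
  [0,0,-0.008,0],
  [0,0,-0.013,0],
  [0,0,-0.0155,0],
  [-0.001,0,-0.016,0],
  [-0.003,0,-0.016,0],
  [-0.005,0,-0.016,0],
  [-0.007,0,-0.016,0],
  [-0.009,0,-0.016,0],
  [-0.011,0,-0.016,0],
  [-0.012,0,-0.016,0],
  [-0.012,0,-0.015,0],
])

```text
clock: 35.0
eef_pos: [528.4, -282.7, 143.3]
eef_rot: [-3.142, 0.0, -3.141]
wrist_force: [0.2, -0.8, -1.8]
finger_gap: 19.6
finger_force: 55.0
```

>>> move_arm([
  [0,0,0.003,0],
  [0,0,0.006,0],
  [0,0,0.009,0],
  [0,0,0.012,0],
  [0,0,0.015,0],
  [0,0,0.018,0],
  [0,0,0.021,0],
  [0,0,0.021,0],
], squeeze=14)

```text
clock: 35.8
eef_pos: [527.9, -283.0, 122.6]
eef_rot: [-3.141, -0.0, 3.142]
wrist_force: [-4.8, 0.1, 4.2]
finger_gap: 20.1
finger_force: 14.0
```

```bash
python3 pan.py j1;python3 hand2.py j2; python3 tilt.py j3 scene; python3 bench.py j4
```

```text
scene 96 s 29.104638647988768 y -9.768971425490335 range s 11.194845410249012 50.82532825292221 y -40.52537195422937 39.0191545129081
side 49 s 24.7694320002371 y -23.379023380954187 range s 10.415201542179783 32.20600355543766 y -36.62250550866416 -23.64789333527811
35.9 [ 528.  -282.9  122.6]
scene 503 sx [-1.1  0.1 91.9 93.7] sz [-69.  -33.3]
side 385 sx [-3.  -2.2 89.3 90.6] sz [-66.7 -30.5]
wrist 3088 sx [-2.8 -2.5 82.7 83.8] sz [-66.2 -33.5]
   black 3183 [-31.6  -3.3]
[ 528.  -283.   122.6] 19.83191968302096
scene 168 slope x,y deg [8.3 0.5] z at sx=0, 90: -69.22731805673669 -56.174387735684576 lip sx [-1.2 91.9] sy [-42.9  46.1]
  ball? 59 (np.float64(19.162444900284246), np.float64(1.1753354573756631), np.float64(-47.36847164990178))
[ 528.  -282.9  122.6] [-3.1 -0.  -3.1] 19.795770987116647 14.000316113233566
scene 93 [230.4 152.9] [ 433.4 -297.2] [12 11]
scene 33 [187.5 201.3] [ 691.2 -281.8] [6 6]
scene 37 [209.8 204.7] [ 660.6 -210.8] [7 6]
scene 22 [274.9 231.6] [629.1  30.1] [5 6]
scene 121 [294.7 235.6] [606.5  91.2] [25 11]
scene 32 [270.9 293.3] [817.5 143.6] [9 5]
scene 17 [279.1 292.6] [802.1 162.3] [5 4]
side 88 [327.3 184.6] [779.5 117.6] [18  8]
side 58 [344.7 282.6] [ 658.3 -214.8] [9 8]
side 74 [368.4 300.6] [ 687.4 -285.4] [10 10]
36.2
```

All three balls rolled to the back, with about 8° nose-up. I'll carry them to the set-down spot near the can.

>>> move_arm([
  [0,0,0,0],
  [0,0,-0.01,0],
  [0,0,-0.03,0],
  [0,0,-0.055,0],
  [0,0,-0.08,0],
  [0.004,0.01,-0.09,0],
  [0.012,0.03,-0.09,0],
  [0.022,0.055,-0.09,0],
  [0.032,0.08,-0.09,0],
  [0.042,0.105,-0.09,0],
  [0.052,0.13,-0.09,0],
  [0.062,0.155,-0.09,0],
], squeeze=50)

```text
clock: 37.4
eef_pos: [465.2, -126.1, 211.7]
eef_rot: [3.141, -0.001, -3.141]
wrist_force: [0.4, 0.4, -1.6]
finger_gap: 19.8
finger_force: 50.0
```

>>> move_arm([
  [0.01,0.025,0,0],
  [0.02,0.05,0,0],
  [0.03,0.075,0,0],
  [0.04,0.1,0,0],
  [0.05,0.125,0,0],
  [0.059,0.148,0.005,0],
  [0.066,0.165,0.02,0],
  [0.07,0.174,0.04,0],
  [0.071,0.177,0.065,0],
  [0.071,0.177,0.09,0],
  [0.071,0.177,0.11,0],
  [0.071,0.177,0.122,0],
])

```text
clock: 38.6
eef_pos: [393.8, 49.7, 88.5]
eef_rot: [3.141, -0.002, -3.141]
wrist_force: [0.3, 0.3, -1.1]
finger_gap: 19.9
finger_force: 50.0
```

```bash
python3 hand2.py k1; python3 tilt.py k2 scene;python3 bench.py k3
```

```text
scene 314 sx [-2.4 -1.2 82.5 88.1] sz [-69.7 -29. ]
side 706 sx [ -3.    0.1 113.4 114.7] sz [-82.4 -34.1]
wrist 3081 sx [-3.7 -3.3 81.8 82.9] sz [-65.7 -34.4]
   black 3611 [-32.1   0.2]
[394.4  49.5  89.8] 19.488691191870103
scene 62 slope x,y deg [-9.2 11.3] z at sx=0, 90: -56.28385604181963 -70.92701984352185 lip sx [-3.5 81.6] sy [-40.7  44.2]
  ball? 62 (np.float64(19.87141053524818), np.float64(6.771977079163198), np.float64(-47.00587784500411))
[395.   49.5  90.5] [ 3.1 -0.  -3.1] 19.749314873626183 49.99946594238281
scene 30 [187.5 201. ] [ 690.2 -282.4] [6 5]
scene 37 [209.8 204.7] [ 660.6 -210.8] [7 6]
scene 17 [274.9 231.6] [629.   30.3] [5 4]
scene 106 [294.5 236. ] [608.3  91.6] [23 11]
scene 42 [272.5 293.2] [814.7 147.3] [12  5]
side 87 [327.4 184.7] [779.7 117.4] [18  8]
side 96 [263.4 233. ] [527.7  21.5] [17 12]
side 84 [285.1 233.2] [583.4  -3.6] [16 11]
side 60 [344.3 282.1] [ 658.1 -213. ] [8 9]
side 73 [368.4 300.5] [ 687.5 -285.3] [10 10]
38.9
```

>>> move_arm([
  [0,0,0.005,0],
  [0,0,0.009,0],
  [0,0,0.012,0],
  [0,0,0.015,0],
  [0,0,0.017,0],
  [0,0,0.0185,0],
  [0,0,0.0185,0],
])

```text
clock: 39.6
eef_pos: [395.2, 49.3, 71.6]
eef_rot: [-3.142, -0.0, -3.141]
wrist_force: [0.3, 0.1, -2.1]
finger_gap: 20.2
finger_force: 50.0
```

```bash
python3 hand2.py l1; python3 -c "
from h import *
s=manip.read_state();print(s['wrist_force'])"
```

```text
scene 250 sx [-3.5 -2.  79.6 86.8] sz [-71.5 -31.6]
side 693 sx [ -2.1   1.5 113.4 114.5] sz [-67.3 -31.3]
wrist 3101 sx [-2.9 -2.5 82.6 83.8] sz [-64.9 -33.3]
   black 3177 [-31.6  -2.7]
[395.3  49.3  71.8] 20.161030738257846
[ 0.06252087  1.25896958 -1.68104828]
```

>>> move_arm([
  [0,0,0.001,0],
  [0,0,0.002,0],
  [0,0,0.003,0],
  [0,0,0.0035,0],
  [0,0,0.0035,0],
])

```text
clock: 40.25
eef_pos: [395.8, 49.3, 70.1]
eef_rot: [-3.142, 0.001, -3.141]
wrist_force: [-12.7, -0.7, 36.8]
finger_gap: 19.7
finger_force: 50.0
```

>>> move_arm([
  [0,0,0,0],
  [0,0,0,0],
  [0,0,0,0],
], squeeze=3)

```text
clock: 40.55
eef_pos: [395.8, 49.3, 68.7]
eef_rot: [3.142, 0.002, -3.141]
wrist_force: [0.9, 0.5, 4.6]
finger_gap: 20.0
finger_force: 3.0
```

>>> move_arm([
  [0,0,0,0],
  [0,0,0,0],
  [0.005,0,-0.002,0],
  [0.012,0,-0.005,0],
  [0.015,0,-0.007,0],
  [0.015,0,-0.007,0],
], jaw=0.05)

```text
clock: 41.15
eef_pos: [379.9, 49.3, 75.6]
eef_rot: [-3.142, 0.001, -3.141]
wrist_force: [-0.1, 0.1, -0.6]
finger_gap: 50.0
finger_force: 0.0
```

```bash
python3 hand.py l2; python3 pan.py l3; python3 bench.py l4
```

```text
floor 4050 [array([426.5,  13.5]), array([272.2, 144.9]), np.float64(30.0)] [ 337.1 -108.8    0.3] [531.2 110.9  14. ]
wall 552 [array([420.4,  48.7]), array([78.7, 84.1]), np.float64(0.6)] [381.1   7.1  25.1] [460.1  91.1  44.3]
black 3199 [array([389.5,  49.2]), array([18.2, 19.5]), np.float64(0.7)] [380.4  39.3  35. ] [398.7  58.8 110.1]
white 548 [253.  280.1] [419.1  27.2  23.9]
white 625 [316.  280.8] [420.1  74.4  24. ]
white 1485 [283.1 371.4] [514.3  49.5  24.4]
[379.9  49.3  75.6] 50.00012107762498
scene 118 s 43.95343958045018 y 3.4127521706132127 range s 18.116231154230807 57.90807613977023 y -38.94287701372206 41.98743033737553
scene 19 s 40.25009327141344 y 51.003339135843355 range s 9.82422280089397 48.331184920905564 y 42.624314741127485 49.98205905849669
scene 22 s 92.43719049071683 y 51.769854458695576 range s 56.93439544158187 104.92535958171977 y 41.81219330854597 49.610729396418826
side 108 s 44.22490571196224 y -2.819013660347647 range s 31.555424375573487 54.12552576735939 y -33.52536321913068 25.22039453887788
41.3 [380.4  49.3  75.3]
scene 97 [314.4 193.6] [424.6  53.8] [18 12]
scene 26 [187.2 200.8] [ 690.1 -283.9] [6 5]
scene 31 [209.8 204.2] [ 659.  -211.9] [7 5]
scene 119 [294.7 235.6] [606.5  91.1] [25 11]
scene 14 [274.5 231.5] [629.5  28.9] [4 4]
scene 17 [268.9 292.6] [818.8 137.6] [5 4]
scene 23 [276.  293.6] [809.7 156.7] [7 4]
side 27 [157.7 117.2] [383.9 655.6] [6 5]
side 79 [327.5 184.4] [780.5 118.4] [18  7]
side 99 [262.7 232.6] [526.6  23.9] [18 14]
side 91 [286.  232.5] [586.8  -2.3] [18 14]
side 99 [226.  238.4] [424.5  45.9] [10 16]
side 12 [355.5 231. ] [768.5 -76.4] [4 3]
side 60 [345.  282.3] [ 659.5 -214.3] [9 9]
side 69 [368.2 300.8] [ 686.7 -285.8] [10 10]
41.4
```

>>> move_arm([
  [-0.0015,0,0,0],
  [-0.0015,0,0,0],
  [-0.0015,0,0,0],
  [-0.0015,0,0,0],
  [-0.0015,0,-0.005,0],
  [-0.0015,0,-0.02,0],
  [-0.0015,0,-0.045,0],
  [-0.0015,0,-0.075,0],
  [-0.0015,0,-0.1,0],
  [-0.0015,0,-0.117,0],
  [-0.0015,0,-0.122,0],
], jaw=0.0, squeeze=55)

```text
clock: 42.5
eef_pos: [382.1, 49.3, 198.9]
eef_rot: [3.141, 0.003, -3.141]
wrist_force: [-0.2, -0.2, -2.7]
finger_gap: 19.8
finger_force: 55.0
```

```bash
python3 pan.py m1
```

```text
scene 135 s 42.22732316175223 y 3.1442740912719596 range s 18.045121548032984 70.25531808943553 y -29.28992817591717 42.30480534500255
side 121 s 43.64771574165989 y 1.4910249980105565 range s 30.157061090923065 52.836276062359225 y -33.17868245217894 31.26899266614044
42.6 [381.7  49.3 197.4]
```

>>> move_arm([
  [-0.004,0,0,0],
  [-0.012,0,0,0],
  [-0.025,0,0,0],
  [-0.043,0,0,0],
  [-0.066,0,0,0],
  [-0.093,0,0,0],
  [-0.123,0,0,0],
  [-0.153,0,0,0],
  [-0.166,0,0,0],
  [-0.13,0,0,0],
  [-0.08,0,0,0],
  [-0.03,0,0,0],
])

```text
clock: 43.8
eef_pos: [410.4, 49.2, 195.7]
eef_rot: [-3.142, -0.003, -3.142]
wrist_force: [0.1, 0.9, 0.5]
finger_gap: 19.8
finger_force: 55.0
```

```bash
cat > can.py <<'E'
from h import *
import sys
for n in('scene','side'):
    c=shot(n,sys.argv[1]+n);P=cloud(c);X,Y,Z=[P[...,i] for i in range(3)]
    b=(np.hypot(X-575,Y-49)<56)&(Z>24)&(Z<85); print(n,'pts raised in can',b.sum(),np.nanmax(Z[b]) if b.any() else '')
    k,l,st,ce=cv2.connectedComponentsWithStats(b.astype(np.uint8))
    for i in range(1,k):
        if st[i,4]>5: print('  ',st[i,4],np.median(P[l==i],0).round())
E
python3 pan.py n1; python3 bench.py n2; python3 can.py n3; python3 hand2.py n4
```

```text
43.9 [407.4  49.3 195.9]
scene 30 [187.5 201. ] [ 690.2 -282.4] [6 5]
scene 36 [209.9 204.6] [ 660.2 -210.8] [7 6]
scene 14 [275.5 232.5] [630.9  33.8] [4 4]
scene 115 [294.6 235.9] [607.7  91.5] [24 11]
scene 27 [270.6 293.1] [817.5 142.5] [8 5]
side 76 [328.  184.6] [781.5 116.9] [17  6]
side 103 [262.7 232.7] [526.2  23.5] [18 13]
side 88 [285.7 232.9] [585.6  -3.2] [17 12]
side 66 [344.8 282.2] [ 659.1 -213.6] [9 9]
side 74 [368.4 300.6] [ 687.4 -285.4] [10 10]
44.0
scene pts raised in can 96 83.88709612369075
   79 [541.  38.  34.]
side pts raised in can 86 81.94483991078982
   53 [577.  71.  34.]
   27 [617.  57.  36.]
scene 752 sx [ 15.9  17.9 104.3 107. ] sz [-80.1 -41.5]
side 848 sx [ 15.9  16.3 104.2 105.4] sz [-77.5 -44.3]
wrist 1287 sx [16.3 16.6 47.3 95.7] sz [-72.5 -39.4]
   black 3080 [-0.5 17.6]
[412.5  49.3 196.9] 19.34964694919676
```

All three went in, so five balls are in the can. The handle slid 16 mm, so I'll set the scoop down on the bench and regrip.

>>> move_arm([
  [0.01,0,0.01,0],
  [0.025,0,0.03,0],
  [0.035,0,0.06,0],
  [0.035,0,0.09,0],
  [0.035,0,0.108,0],
  [0.035,0,0.115,0],
  [0.035,0,0.1185,0],
  [0.035,0,0.1195,0],
  [0.035,0,0.1195,0],
], squeeze=20)

```text
clock: 45.15
eef_pos: [376.6, 49.3, 77.8]
eef_rot: [-3.142, -0.002, -3.141]
wrist_force: [-5.7, -0.3, 0.2]
finger_gap: 19.9
finger_force: 20.0
```

>>> move_arm([
  [0,0,0,0],
  [0,0,0,0],
  [-0.006,0,0,0],
  [-0.012,0,0,0],
  [-0.0165,0,0,0],
  [-0.0165,0,0,0],
], jaw=0.05)

```text
clock: 45.75
eef_pos: [393.9, 49.3, 77.8]
eef_rot: [3.142, 0.0, -3.141]
wrist_force: [0.3, -0.9, 0.4]
finger_gap: 50.1
finger_force: 0.0
```

```bash
python3 hand.py o1; python3 hand2.py o2
```

```text
floor 2576 [array([434.4,   5.8]), array([270.4, 131.8]), np.float64(27.5)] [ 337.1 -107.     0.3] [541.8 111.8  14. ]
wall 531 [array([481.1,  44.9]), array([107.9, 116. ]), np.float64(6.2)] [427.5  -6.9  25. ] [540.8 108.3  45. ]
black 3235 [array([401.9,  47.1]), array([79.3, 19.7]), np.float64(2.0)] [362.1  36.   35. ] [441.8  58.2  76.7]
[393.9  49.3  77.8] 50.09892570038064
scene 84 sx [24.9 33.9 92.7 98.7] sz [-77.3 -22.8]
side 633 sx [ 40.7  42.6 111.5 114.2] sz [-74.9 -21.2]
wrist 5983 sx [ 34.8  39.6 103.  103.9] sz [-72.4 -20.8]
   black 2694 [-30.2  46.6]
[393.1  49.3  77.7] 49.81223824413553
```

```bash
python3 -c "
import cv2,numpy as np
a=cv2.imread('pics/o2side.png')[120:270,150:310];b=cv2.imread('pics/o2scene.png')[140:260,250:410];w=cv2.imread('pics/o2wrist.png')[150:400,120:450]
cv2.imwrite('pics/c12.png',np.vstack([np.hstack([cv2.resize(a,(400,300)),cv2.resize(b,(400,300))]),np.hstack([cv2.resize(w,(400,300)),np.zeros((300,400,3),np.uint8)])]))"
```

```text
(no output)
```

View pics/c12.png

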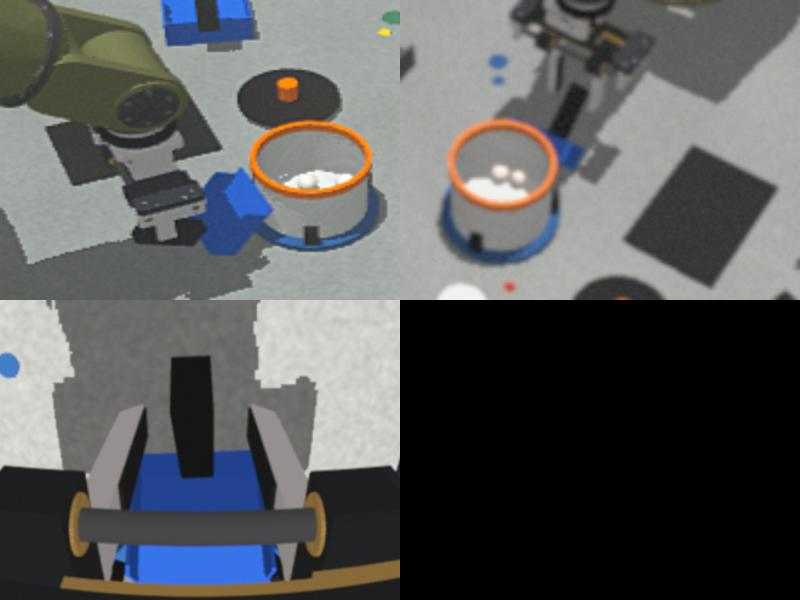

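The composite shows the scoop tipped nose-up, with its lip leaning on the can and its handle leaning back between the open fingers. I'll measure the handle line before pulling it away.

```bash
cat > prof.py <<'E'
from h import *
import sys
np.set_printoptions(precision=0,suppress=True)
c=shot('wrist',sys.argv[1]);P=wcloud(c);s=manip.read_state();e=s['eef_pos'];h=cv2.cvtColor(c['frame'],cv2.COLOR_BGR2HSV);H,S,V=[h[...,i].astype(int) for i in range(3)];yaw=s['eef_rot'][2]
ex=-np.array([np.cos(yaw),np.sin(yaw)]);ey=np.array([np.sin(yaw),-np.cos(yaw)])
D=P[...,:2]-e[:2];X=D@ex;Y=D@ey;Z=P[...,2]
for n,m in(('black',(V<50)&(abs(Y)<14)&(Z>8)&(Z<120)),('blue',(H>100)&(H<128)&(S>110)&(abs(Y)<46)&(Z>3)&(Z<125))):
    print(n)
    for a in range(-60,130,8):
        k=m&(X>=a)&(X<a+8)
        if k.sum()>15: print(a,k.sum(),'z',np.percentile(Z[k],[3,50,97]),'y',np.percentile(Y[k],[3,97]))
print(e)
E
python3 prof.py o3
```

```text
black
-36 178 z [47. 50. 52.] y [-13.   6.]
-28 622 z [52. 58. 63.] y [-12.   6.]
-20 712 z [63. 69. 75.] y [-12.   6.]
-12 330 z [70. 73. 75.] y [-12.   6.]
-4 288 z [64. 68. 70.] y [-11.   7.]
4 246 z [59. 62. 65.] y [-11.   7.]
12 208 z [54. 57. 59.] y [-11.   7.]
20 194 z [49. 51. 54.] y [-10.   8.]
28 179 z [44. 46. 48.] y [-10.   8.]
36 140 z [37. 40. 43.] y [-9.  9.]
44 90 z [34. 36. 37.] y [-9.  8.]
blue
4 78 z [ 80. 104. 121.] y [-25.  25.]
28 20 z [44. 46. 48.] y [-11.   9.]
36 336 z [20. 22. 40.] y [-33.  32.]
44 360 z [14. 18. 35.] y [-35.  34.]
52 320 z [ 9. 12. 15.] y [-38.  36.]
60 542 z [ 4.  7. 45.] y [-40.  41.]
68 1568 z [ 6. 12. 28.] y [-39.  41.]
76 1408 z [17. 23. 77.] y [-39.  42.]
84 169 z [56. 75. 82.] y [-41.  43.]
92 1030 z [47. 51. 73.] y [-38.  42.]
100 1883 z [52. 60. 67.] y [-37.  41.]
108 515 z [63. 66. 69.] y [-36.  39.]
[393.  49.  78.]
```

>>> move_arm([
  [0,-0.002,0.01,0],
  [0,-0.002,0.02,0],
  [0,-0.002,0.025,0],
  [0,-0.002,0.025,0],
])

```text
clock: 46.4
eef_pos: [392.6, 47.2, 51.7]
eef_rot: [-3.142, -0.002, -3.141]
wrist_force: [-0.7, -0.8, -0.2]
finger_gap: 49.6
finger_force: 0.0
```

>>> move_arm([
  [0,0,0,0],
  [0,0,0,0],
  [0,0,0,0],
  [0.005,0,-0.001,0],
  [0.015,0,-0.002,0],
  [0.025,0,-0.003,0],
  [0.035,0,-0.003,0],
  [0.045,0,-0.003,0],
  [0.055,0,-0.003,0],
  [0.06,0,-0.003,0],
], jaw=0.0, squeeze=20)

```text
clock: 47.4
eef_pos: [332.2, 47.3, 55.7]
eef_rot: [3.142, -0.0, -3.141]
wrist_force: [-0.4, -0.3, -0.9]
finger_gap: 20.2
finger_force: 20.0
```

```bash
python3 prof.py o4
```

```text
black
-28 469 z [49. 53. 57.] y [-9.  9.]
-20 874 z [57. 63. 68.] y [-10.   9.]
-12 1199 z [ 68.  75. 108.] y [-11.  11.]
-4 579 z [ 71.  75. 109.] y [-11.  10.]
4 318 z [65. 68. 96.] y [-10.  10.]
12 251 z [60. 62. 65.] y [-9.  9.]
20 200 z [54. 57. 59.] y [-9.  9.]
28 186 z [49. 52. 54.] y [-9.  9.]
36 153 z [43. 46. 49.] y [-9.  8.]
44 136 z [38. 41. 43.] y [-9.  9.]
52 46 z [36. 37. 38.] y [-9.  9.]
blue
4 57 z [ 83.  94. 124.] y [-11.  11.]
44 45 z [21. 23. 43.] y [-14.  14.]
52 71 z [16. 20. 37.] y [-15.  14.]
60 46 z [10. 12. 15.] y [-16.  16.]
68 167 z [ 6.  9. 12.] y [-17.  17.]
76 88 z [ 9. 11. 12.] y [-17.  16.]
84 207 z [32. 33. 36.] y [-21.  20.]
92 1097 z [34. 40. 47.] y [-21.  21.]
100 566 z [45. 49. 52.] y [-21.  21.]
[332.  47.  56.]
```

>>> move_arm([
  [0,0,0.002,0],
  [0,0,0.003,0],
  [0,0,0.003,0],
], squeeze=3)

```text
clock: 47.75
eef_pos: [333.4, 47.2, 52.6]
eef_rot: [-3.142, -0.0, -3.141]
wrist_force: [-0.7, 0.0, -0.1]
finger_gap: 20.2
finger_force: 3.0
```

>>> move_arm([
  [0,0,0,0],
  [0,0,0,0],
  [0,0,0,0],
  [0,0,0,0],
  [0,0,-0.01,0],
  [0,0,-0.025,0],
  [0,0,-0.025,0],
], jaw=0.06)

```text
clock: 48.45
eef_pos: [334.0, 47.3, 78.9]
eef_rot: [3.141, 0.003, -3.141]
wrist_force: [1.2, -0.2, -0.5]
finger_gap: 59.6
finger_force: 0.0
```

```bash
python3 prof.py o5; python3 hand.py o6
```

```text
black
52 1380 z [ 36.  95. 109.] y [-9.  9.]
60 235 z [108. 108. 109.] y [-9.  9.]
blue
52 155 z [ 33.  51. 108.] y [-10.  10.]
68 1930 z [ 4. 22. 36.] y [-40.  40.]
76 17 z [26. 31. 33.] y [-42.  41.]
92 20 z [ 3.  5. 13.] y [-41.  39.]
100 56 z [3. 4. 4.] y [-40.  37.]
116 54 z [23. 31. 32.] y [-42.  42.]
124 77 z [16. 29. 32.] y [-42.  41.]
[334.  47.  78.]
floor 2198 [array([423.3, -15.2]), array([236.4, 105.5]), np.float64(69.6)] [ 336.6 -112.     0.2] [491.9  89.3  14. ]
wall 1061 [array([436.9,  47. ]), array([96.4, 84.6]), np.float64(0.1)] [388.7   4.7  25. ] [485.   89.4  44.1]
black 1613 [array([394.,  47.]), array([19.7, 12.2]), np.float64(88.8)] [388.   37.1  35. ] [400.2  56.9 110. ]
[333.6  47.3  78. ] 60.32629045036097
```

The scoop fell flat with its handle centre at about x=405. I'll regrip it.

>>> move_arm([
  [-0.02,0,0,0],
  [-0.045,0,0.001,0],
  [-0.065,0,0.003,0],
  [-0.071,0,0.003,0],
  [-0.071,0,0.003,0],
])

```text
clock: 49.05
eef_pos: [403.9, 47.2, 74.0]
eef_rot: [-3.142, -0.002, -3.141]
wrist_force: [0.0, -0.7, -0.3]
finger_gap: 60.1
finger_force: 0.0
```

```bash
python3 hand2.py s1
```

```text
scene 324 sx [ 1.5  3.5 81.8 86.4] sz [-78.9 -35.2]
side 834 sx [  1.9   2.4 110.3 113.3] sz [-76.9 -43.4]
wrist 6292 sx [ 2.4  2.6 90.3 92.3] sz [-72.2 -39.1]
   black 3966 [-14.5  16.4]
[403.3  47.3  74.5] 60.17592087458902
```

>>> move_arm([
  [-0.002,0,-0.001,0],
  [-0.002,0,-0.001,0],
  [-0.002,0,-0.001,0],
  [-0.002,0,-0.001,0],
  [-0.002,0,-0.001,0],
  [-0.002,0,-0.01,0],
  [-0.002,0,-0.03,0],
  [-0.002,0,-0.05,0],
  [-0.005,0,-0.06,0],
  [-0.008,0,-0.063,0],
  [-0.008,0,-0.063,0],
], jaw=0.0, squeeze=40)

```text
clock: 50.3
eef_pos: [412.5, 47.3, 137.7]
eef_rot: [3.142, 0.0, -3.141]
wrist_force: [-0.3, 0.6, -2.0]
finger_gap: 19.9
finger_force: 40.0
```

>>> move_arm([
  [-0.006,0,0,0],
  [-0.013,0,0,0],
  [-0.022,0,-0.009,0],
  [-0.031,0,-0.018,0],
  [-0.04,0,-0.025,0],
  [-0.05,0,-0.031,0],
  [-0.06,0,-0.035,0],
  [-0.07,0,-0.038,0],
  [-0.08,0,-0.04,0],
  [-0.09,0,-0.042,0],
  [-0.098,0,-0.043,0],
  [-0.098,0,-0.043,0],
], squeeze=10)

```text
clock: 51.5
eef_pos: [511.1, 47.3, 180.6]
eef_rot: [3.142, 0.0, -3.142]
wrist_force: [-0.1, 0.3, -0.6]
finger_gap: 20.1
finger_force: 10.0
```

>>> move_arm([
  [0.02,0,0,0],
  [0.04,0,-0.01,0],
  [0.05,0,-0.03,0],
  [0.055,0,-0.06,0],
  [0.055,-0.02,-0.07,0],
  [0.055,-0.05,-0.07,0],
  [0.055,-0.08,-0.07,0],
  [0.055,-0.1,-0.07,0],
  [0.055,-0.1,-0.07,0],
], squeeze=50)

```text
clock: 52.4
eef_pos: [455.2, -54.4, 250.9]
eef_rot: [-3.141, 0.001, 3.139]
wrist_force: [-0.2, 0.2, -0.9]
finger_gap: 19.5
finger_force: 50.0
```

```bash
sed -i 's/sx>-60)&(sx<130)/sx>-80)\&(sx<130)/; s/q\[:,0\]>-5)/q[:,0]>-40)/' tilt.py; python3 tilt.py u1 scene side; python3 prof.py u2
```

```text
scene 155 slope x,y deg [-39.2  -1.3] z at sx=0, 90: -112.09699662342452 -185.39621860830997 lip sx [-61.5   4. ] sy [-41.7  43.1]
side 68 slope x,y deg [-44.3  -3.7] z at sx=0, 90: -116.08675501457797 -203.9629987264928 lip sx [-67.2   2.9] sy [-46.4  39.8]
[455.3 -52.6 250.8] [3.1 0.  3.1] 19.602142287044444 49.9997341632843
black
blue
68 34 z [ 9. 13. 14.] y [37. 45.]
76 41 z [ 8. 13. 14.] y [35. 45.]
[455. -52. 251.]
```

>>> move_arm([
  [-0.005,-0.004,0,0.14],
  [-0.015,-0.012,0,0.285],
  [-0.03,-0.022,0,0.43],
  [-0.045,-0.033,0,0.575],
  [-0.06,-0.044,0,0.72],
  [-0.075,-0.055,0,0.865],
  [-0.09,-0.066,0.01,1.01],
  [-0.105,-0.077,0.02,1.155],
  [-0.12,-0.088,0.03,1.3],
  [-0.135,-0.099,0.04,1.445],
  [-0.15,-0.11,0.05,1.59],
  [-0.15,-0.11,0.05,1.735],
])

```text
clock: 53.75
eef_pos: [606.0, -162.2, 198.5]
eef_rot: [-3.139, -0.0, 1.401]
wrist_force: [-1.1, 0.3, -0.9]
finger_gap: 19.5
finger_force: 50.0
```

>>> move_arm([
  [-0.005,0.01,0,0.14],
  [-0.014,0.025,0,0.285],
  [-0.022,0.04,0,0.43],
  [-0.03,0.055,0,0.575],
  [-0.038,0.07,0,0.72],
  [-0.046,0.085,0,0.865],
  [-0.055,0.1,0,1.01],
  [-0.062,0.11,0,1.155],
  [-0.066,0.117,0,1.3],
  [-0.066,0.117,0,1.406],
  [-0.066,0.117,0,1.406],
  [-0.066,0.117,0,1.406],
])

```text
clock: 54.95
eef_pos: [710.2, -245.8, 200.6]
eef_rot: [-3.141, 0.0, 0.005]
wrist_force: [0.1, -0.2, -1.1]
finger_gap: 19.9
finger_force: 50.0
```

```bash
python3 tilt.py v1 scene side; python3 bench.py v2; python3 -c "
from h import *
print(manip.read_state()['joints'])"
```

```text
side 355 slope x,y deg [-42.7  -0.1] z at sx=0, 90: -115.73747365541416 -198.7874435705291 lip sx [-59.5   4.9] sy [-40.8  44.5]
[ 710.1 -246.2  200.9] [ 3.1 -0.   0. ] 19.832024693826177 49.99971628189087
scene 41 [209.8 205. ] [ 661.7 -210. ] [7 7]
scene 12 [275.5 232. ] [629.3  32.7] [4 3]
scene 110 [294.5 235.7] [607.3  91. ] [24 10]
scene 41 [272.7 293.2] [814.2 148. ] [12  5]
side 100 [263.  232.8] [527.   22.7] [18 13]
side 91 [285.4 232.8] [584.7  -2.8] [18 12]
side 66 [344.8 282.2] [ 659.1 -213.6] [9 9]
side 70 [368.4 300.3] [ 687.7 -284.8] [10  9]
55.15
[-3.82937261e-01  8.04574596e-01  8.14868060e-01  4.47484408e-05
  1.52204180e+00  1.18514031e+00]
```

>>> move_arm([
  [0.001,0.01,0.015,0],
  [0.001,0.0155,0.035,0],
  [0.001,0.0155,0.055,0],
  [0.001,0.0155,0.068,0],
  [0.001,0.0155,0.076,0],
  [0.001,0.0155,0.079,0],
  [0.001,0.0155,0.079,0],
])

```text
clock: 55.85
eef_pos: [711.1, -262.4, 121.9]
eef_rot: [3.141, -0.0, 0.001]
wrist_force: [-0.3, 0.7, -0.7]
finger_gap: 19.7
finger_force: 50.0
```

```bash
python3 tilt.py w1 side; python3 bench.py w2 | grep -E ' \[ ?6[0-9][0-9]|\[ 7|\[ 6'
```

```text
side 334 slope x,y deg [-43.3  -0.1] z at sx=0, 90: -116.36239912738394 -201.06213619935565 lip sx [-60.4   4.5] sy [-41.2  44.6]
[ 711.2 -262.5  122.5] [ 3.1 -0.   0. ] 19.597553467517216 49.99972879886627
scene 34 [187.5 201.4] [ 691.4 -281.5] [6 6]
scene 36 [209.9 204.6] [ 660.2 -210.8] [7 6]
scene 118 [295.  235.6] [606.1  92.1] [25 12]
scene 21 [275.1 231.9] [629.5  31.4] [5 5]
side 62 [345. 282.] [ 659.8 -213.3] [9 9]
side 73 [368.4 300.5] [ 687.4 -285.2] [10 10]
```

>>> move_arm([
  [-0.006,0,0.0015,0],
  [-0.012,0,0.002,0],
  [-0.016,-0.004,0.002,0],
  [-0.019,-0.008,0.002,0],
  [-0.022,-0.012,0.002,0],
  [-0.026,-0.0145,0.002,0],
  [-0.032,-0.0145,0.002,0],
  [-0.038,-0.0145,0.002,0],
  [-0.044,-0.0145,0.002,0],
  [-0.05,-0.0145,0.002,0],
  [-0.055,-0.0145,0.002,0],
  [-0.06,-0.0145,0.002,0],
])

```text
clock: 57.2
eef_pos: [650.5, -248.0, 119.8]
eef_rot: [3.142, -0.0, 0.001]
wrist_force: [0.1, -0.9, -1.5]
finger_gap: 19.6
finger_force: 50.0
```

```bash
cat > near.py <<'E'
from h import *
import sys
np.set_printoptions(precision=1,suppress=True)
x0,x1,y0,y1=map(float,sys.argv[2:6])
for n in('scene','side'):
    c=shot(n,sys.argv[1]+n);h=cv2.cvtColor(c['frame'],cv2.COLOR_BGR2HSV);P=cloud(c);X,Y,Z=[P[...,i] for i in range(3)]
    m=((h[...,1]<60)&(h[...,2]>90)&(Z>6)&(Z<34)&(X>x0)&(X<x1)&(Y>y0)&(Y<y1)).astype(np.uint8)
    k,l,st,ce=cv2.connectedComponentsWithStats(m)
    for i in range(1,k):
        if st[i,4]<6: continue
        d=np.array([(ce[i][0]-c['cx'])/c['fx'],(ce[i][1]-c['cy'])/c['fy'],1])@rot(c['orientation']).T
        g=c['origin']+d*(13-c['origin'][2])/d[2]; print(n,st[i,2:5],g[:2])
print(manip.read_state()['eef_pos'])
E
python3 near.py x1 600 760 -350 -150
```

```text
scene [ 4  6 17] [ 641.9 -274.3]
scene [ 5  8 23] [ 643.7 -205. ]
side [ 9  9 66] [ 639.2 -214.1]
side [ 9 10 69] [ 638.4 -282.6]
[ 650.5 -248.1  119.9]
```

>>> move_arm([
  [-0.004,-0.003,0,0],
  [-0.008,-0.005,0,0],
  [-0.012,-0.007,0,0],
  [-0.016,-0.008,0,0],
  [-0.0195,-0.008,0,0],
  [-0.0195,-0.008,0,0],
])

```text
clock: 57.9
eef_pos: [631.1, -240.0, 119.9]
eef_rot: [3.142, -0.0, 0.001]
wrist_force: [0.2, -0.6, -0.6]
finger_gap: 20.0
finger_force: 50.0
```

>>> move_arm([
  [0.007,0,0.002,0],
  [0.015,0,0.004,0],
  [0.022,0,0.0065,0],
  [0.029,0,0.0095,0],
  [0.036,0,0.0125,0],
  [0.042,0,0.016,0],
  [0.048,0,0.02,0],
  [0.054,0,0.025,0],
  [0.06,0,0.03,0],
  [0.065,0,0.0355,0],
  [0.07,0,0.041,0],
  [0.073,0,0.0445,0],
], squeeze=8)

```text
clock: 59.1
eef_pos: [706.5, -240.0, 76.3]
eef_rot: [3.14, -0.004, 0.001]
wrist_force: [4.8, -0.4, 7.1]
finger_gap: 19.8
finger_force: 8.0
```

```bash
python3 hand2.py y1; python3 near.py y2 600 760 -350 -150; python3 tilt.py y3 side
```

```text
scene 356 sx [-43.7 -34.7  53.8  58.6] sz [-78. -31.]
side 1127 sx [-28.3 -27.   58.4  59.8] sz [-77.1 -39. ]
wrist 6028 sx [-30.7 -30.5  41.2  44.9] sz [-69.7 -31.7]
   black 1779 [-44.7 -38.3]
[ 705.9 -239.9   75.8] 19.39067707900098
scene [ 8  8 47] [ 621.3 -209.6]
side [4 5 9] [ 630.1 -211. ]
side [ 4  7 12] [ 629.3 -278.9]
[ 705.4 -239.9   75.7]
side 591 slope x,y deg [-5.9  0.4] z at sx=0, 90: -68.36751231296104 -77.674636261413 lip sx [-27.4  59.1] sy [-41.3  44.9]
  ball? 22 (np.float64(67.47109161549696), np.float64(37.93026588267581), np.float64(-75.3522824993805))
[ 705.2 -239.9   75.7] [ 3.1 -0.   0. ] 20.12147367558341 7.999138981103897
```

>>> move_arm([
  [0,0,0,0],
  [0,0,0,0],
  [0,0,0,0],
  [0.008,0,-0.001,0],
  [0.016,0,-0.001,0],
  [0.02,0,-0.001,0],
], jaw=0.05)

```text
clock: 60.0
eef_pos: [724.6, -239.8, 75.9]
eef_rot: [-3.141, 0.001, 0.001]
wrist_force: [-0.4, 0.2, 0.3]
finger_gap: 50.2
finger_force: 0.0
```

```bash
python3 hand2.py z1; python3 near.py z2 600 760 -350 -150; python3 tilt.py z3 side; python3 prof.py z4
```

```text
scene 316 sx [-25.3 -13.8  75.9  78.6] sz [-81.3 -42.5]
side 1222 sx [-10.3  -9.4  78.5  79.7] sz [-78.4 -44.7]
wrist 5719 sx [-12.7 -12.5  76.6  77.9] sz [-73.4 -40. ]
   black 4139 [-29.6   3.7]
[ 724.2 -239.8   75.8] 50.17171480570942
scene [ 8  8 48] [ 622.  -209.5]
side [4 5 9] [ 630.1 -211. ]
side [ 4  7 12] [ 629.3 -278.9]
[ 724.1 -239.9   76.1]
side 568 slope x,y deg [-1.3  1. ] z at sx=0, 90: -73.56283639786021 -75.58032984040337 lip sx [-10.1  78.7] sy [-41.3  44.9]
  ball? 19 (np.float64(86.64248866695584), np.float64(34.32149772486527), np.float64(-74.4102622533464))
[ 724.1 -240.    76.2] [-3.1  0.   0. ] 50.25787518120924 0.0
black
-36 1700 z [ 40.  85. 109.] y [-9.  9.]
-28 746 z [107. 109. 110.] y [-9.  9.]
-20 680 z [108. 109. 110.] y [-9.  9.]
-12 644 z [108. 109. 110.] y [-9.  9.]
-4 580 z [108. 109. 110.] y [-9.  9.]
4 27 z [107. 108. 109.] y [-9.  8.]
blue
-36 85 z [ 65.  93. 109.] y [-10.  10.]
-28 35 z [107. 109. 109.] y [-10.  10.]
-20 1074 z [  5.  22. 108.] y [-40.  40.]
-12 487 z [ 10.  35. 109.] y [-42.  41.]
-4 379 z [  3.  19. 109.] y [-42.  41.]
4 702 z [  3.   4. 109.] y [-40.  40.]
12 292 z [3. 4. 5.] y [-33.  33.]
20 294 z [3. 4. 5.] y [-32.  31.]
28 279 z [3. 4. 5.] y [-32.  32.]
36 275 z [3. 4. 5.] y [-33.  33.]
44 315 z [3. 4. 5.] y [-35.  35.]
52 362 z [3. 4. 5.] y [-37.  37.]
60 418 z [ 3.  4. 28.] y [-40.  40.]
68 395 z [3. 4. 5.] y [-40.  40.]
76 161 z [3. 4. 5.] y [-38.  39.]
[ 724. -240.   76.]
```

```bash
python3 - <<'E'
from h import *
np.set_printoptions(precision=1,suppress=True)
for n in('scene','side'):
    c=shot(n,'aa'+n);h=cv2.cvtColor(c['frame'],cv2.COLOR_BGR2HSV);P=cloud(c);X,Y,Z=[P[...,i] for i in range(3)]
    m=(h[...,1]<60)&(h[...,2]>90)&(Z>8)&(Z<40)&(X>600)&(X<660)&(Y>-350)&(Y<-170)
    for y0,y1 in((-330,-245),(-245,-180)):
        k=m&(Y>y0)&(Y<y1);q=P[k]
        if len(q)<3: print(n,len(q));continue
        # sphere centre with known radius, z=12
        from scipy.optimize import least_squares
        f=least_squares(lambda p:np.linalg.norm(q-[p[0],p[1],12],axis=1)-12,np.median(q[:,:2],0),loss='soft_l1')
        print(n,len(q),f.x,np.median(q,0),q.min(0),q.max(0))
E
```

```text
scene 0
scene 50 [ 622.6 -209.8] [ 625.2 -207.3   17.5] [ 607.9 -241.6    8. ] [ 637.  -192.8   27.9]
side 25 [ 617.3 -283.3] [ 606.4 -282.7   36.5] [ 600.3 -315.9   14.5] [ 631.4 -250.3   39.7]
side 9 [ 620.4 -211.9] [ 627.2 -214.4   20.7] [ 625.  -219.1   12.8] [ 631.5 -209.3   23.8]
```

>>> move_arm([
  [0.004,0,0.001,0],
  [0.007,0,0.001,0],
  [0.007,0,0.001,0],
])

```text
clock: 60.75
eef_pos: [731.8, -239.8, 75.1]
eef_rot: [-3.142, -0.0, 0.001]
wrist_force: [-0.2, 0.4, 0.2]
finger_gap: 50.1
finger_force: 0.0
```

>>> move_arm([
  [0,0,0,0],
  [0,0,0,0],
  [0,0,0,0],
  [0,0,-0.004,0],
  [-0.004,0.004,-0.004,0],
  [-0.008,0.012,-0.004,0],
  [-0.008,0.022,-0.004,0],
  [-0.008,0.03,-0.003,0],
  [-0.008,0.03,0,0],
  [-0.008,0.03,0.0005,0],
  [-0.008,0.03,0.0005,0],
], jaw=0.0, squeeze=55)

```text
clock: 61.85
eef_pos: [724.2, -271.7, 79.3]
eef_rot: [3.139, -0.004, -0.0]
wrist_force: [-6.6, 0.2, 24.7]
finger_gap: 19.7
finger_force: 55.0
```

```bash
python3 hand2.py ab1; python3 near.py ab2 600 760 -350 -150
```

```text
scene 352 sx [-22.3  -8.6  82.5  84.6] sz [-85.2 -44. ]
side 1288 sx [-3.4 -2.5 84.9 86.1] sz [-81.8 -47.5]
wrist 3372 sx [-5.6 -5.5 45.1 47.7] sz [-76.7 -43.3]
   black 3935 [-22.5  11.2]
[ 724.2 -271.7   79.3] 19.83981248625371
scene [ 7 11 29] [ 622.1 -273.9]
scene [ 8  8 47] [ 622.1 -209.4]
side [4 5 9] [ 630.1 -211. ]
side [ 4  7 12] [ 629.3 -278.9]
[ 724.2 -271.7   79.3]
```

>>> move_arm([
  [-0.003,0,-0.003,0],
  [-0.007,0,-0.0035,0],
  [-0.011,0,-0.0035,0],
  [-0.015,0,-0.0035,0],
  [-0.019,0,-0.0035,0],
  [-0.023,0,-0.0035,0],
  [-0.026,0,-0.0035,0],
  [-0.028,0,-0.0035,0],
  [-0.028,0,-0.0035,0],
])

```text
clock: 63.0
eef_pos: [695.8, -270.9, 79.4]
eef_rot: [3.141, -0.002, 0.0]
wrist_force: [1.2, -1.4, 6.7]
finger_gap: 19.6
finger_force: 55.0
```

```bash
python3 hand2.py ac1; python3 pan.py ac2; python3 near.py ac3 600 760 -350 -150
```

```text
scene 333 sx [-22.9  -8.7  79.7  84.5] sz [-84.6 -44.3]
side 1009 sx [-3.6 -2.5 66.1 70.5] sz [-82.  -47.1]
wrist 3376 sx [-5.7 -5.6 45.  47.6] sz [-76.6 -43.2]
   black 3907 [-22.6  10.8]
[ 695.8 -270.9   79.4] 19.692515383473445
scene 25 s 71.54609552826788 y -1.1785638915988899 range s 58.93645612689173 87.27159737053508 y -5.091428548771946 6.762769262598497
side 13 s 68.0226251419905 y 9.382278672245857 range s 67.47439656639426 71.97918582494786 y 3.837250725897045 19.63054050466873
side 71 s 95.34174983014148 y 22.81693127556851 range s 92.92300851904521 104.96656783703426 y 9.274605399864669 49.870125031179604
side 63 s 48.462692041136144 y 54.52835680470414 range s 8.127092402447433 76.33788331217222 y 42.60730213039863 49.994222596332115
63.25 [ 695.8 -270.9   79.4]
scene [ 8  7 25] [ 620.3 -273.4]
scene [2 6 6] [ 695.7 -317.3]
scene [ 8  8 47] [ 621.7 -209.7]
side [4 5 9] [ 630.1 -211. ]
side [ 4  7 13] [ 629.4 -278.3]
[ 695.8 -270.9   79.4]
```

>>> move_arm([
  [0,0,-0.004,0],
  [0,0,-0.012,0],
  [0,0,-0.021,0],
  [0,0,-0.03,0],
  [0,0,-0.039,0],
  [0,0,-0.048,0],
  [0,0,-0.057,0],
  [0,0,-0.064,0],
  [0,0,-0.068,0],
  [0,0,-0.0705,0],
  [0,0,-0.0705,0],
])

```text
clock: 64.45
eef_pos: [695.5, -269.9, 148.9]
eef_rot: [3.142, -0.0, 0.001]
wrist_force: [-0.1, -0.3, -1.4]
finger_gap: 19.6
finger_force: 55.0
```

```bash
python3 hand2.py ad1; python3 pan.py ad2; python3 near.py ad3 600 760 -350 -150
```

```text
scene 364 sx [-22.5  -7.8  81.2  84.5] sz [-84.4 -45.5]
side 1308 sx [-3.6 -2.7 84.1 85.6] sz [-81.  -47.1]
wrist 3344 sx [-5.6 -5.5 45.1 47.5] sz [-76.5 -43.3]
   black 3915 [-22.7  10.7]
[ 695.3 -269.9  148.2] 20.043652084951315
scene 35 s 69.43697352291848 y 2.7655415113060817 range s 59.93415790415895 78.00635877560221 y -5.307196141785942 22.80491147270327
side 79 s 76.05152590869857 y 11.209766687571465 range s 67.18221497018256 86.4910098650375 y -10.969726333743067 23.39381994118025
64.7 [ 695.3 -269.9  148.3]
scene [ 8  8 48] [ 622.1 -209.4]
[ 695.4 -269.9  148.5]
```

>>> move_arm([
  [-0.001,0,0,0],
  [-0.003,0,0,0],
  [-0.005,0,0,0],
  [-0.007,0,0,0],
  [-0.009,0,0,0],
  [-0.011,0,0,0],
  [-0.012,0,0,0],
  [-0.012,0,0.001,0],
  [-0.012,0,0.003,0],
])

```text
clock: 65.7
eef_pos: [683.5, -270.0, 145.8]
eef_rot: [3.141, -0.0, 0.001]
wrist_force: [-0.7, -0.8, -1.6]
finger_gap: 19.4
finger_force: 55.0
```

>>> move_arm([
  [0,0,0.003,0],
  [0,0,0.006,0],
  [0,0,0.009,0],
  [0,0,0.012,0],
  [0,0,0.015,0],
  [0,0,0.017,0],
  [0,0,0.017,0],
], squeeze=14)

```text
clock: 66.4
eef_pos: [684.9, -270.1, 130.6]
eef_rot: [3.14, -0.005, 0.001]
wrist_force: [7.1, -0.5, 7.4]
finger_gap: 19.9
finger_force: 14.0
```

```bash
python3 hand2.py ae1; python3 pan.py ae2; python3 tilt.py ae3 side; python3 near.py ae4 600 760 -350 -150
```

```text
scene 338 sx [-5.1 -4.3 86.6 89.9] sz [-76.4 -40. ]
side 1301 sx [-1.5  0.  90.  91.1] sz [-76.7 -39.6]
wrist 3749 sx [-3.7 -3.3 86.8 88.1] sz [-72.3 -39.9]
   black 3485 [-31.5   0.9]
[ 684.8 -270.1  130.6] 19.70842355630774
side 73 s 15.522248815157157 y 8.597760217741394 range s 8.033929722112752 27.189205559097392 y -11.284593351458648 20.87133599998012
66.65 [ 684.8 -270.1  130.6]
side 498 slope x,y deg [6.7 0.8] z at sx=0, 90: -73.5119736385097 -62.866471059788566 lip sx [-0.5 91.2] sy [-40.9  44.6]
  ball? 61 (np.float64(18.131144615889532), np.float64(13.707335909402373), np.float64(-53.73358382631869))
[ 684.8 -270.1  130.6] [ 3.1 -0.   0. ] 19.860203252821563 13.999940156936646
scene [ 9  8 48] [ 621.8 -209.9]
[ 684.8 -270.1  130.6]
```

The ball is at the back of the pan with 7° nose-up. I'll carry it over and approach the can from the +x side.

>>> move_arm([
  [0,0,0,0],
  [0,0,-0.01,0],
  [0,0,-0.03,0],
  [0,0,-0.055,0],
  [0,0,-0.072,0],
  [0.002,-0.01,-0.076,0],
  [0.006,-0.03,-0.076,0],
  [0.01,-0.055,-0.076,0],
  [0.015,-0.08,-0.076,0],
  [0.02,-0.105,-0.076,0],
  [0.025,-0.13,-0.076,0],
  [0.03,-0.155,-0.076,0],
], squeeze=60)

```text
clock: 68.0
eef_pos: [713.1, -111.8, 203.0]
eef_rot: [-3.141, 0.002, 0.002]
wrist_force: [0.8, 0.0, -1.6]
finger_gap: 19.5
finger_force: 60.0
```

>>> move_arm([
  [0.004,-0.025,0,0],
  [0.008,-0.05,0,0],
  [0.012,-0.075,0,0],
  [0.016,-0.1,0,0],
  [0.02,-0.122,0,0],
  [0.024,-0.14,0,0],
  [0.027,-0.153,0,0],
  [0.03,-0.16,0,0],
  [0.03,-0.163,0,0],
  [0.03,-0.163,0,0],
])

```text
clock: 69.0
eef_pos: [743.2, 47.9, 204.5]
eef_rot: [3.142, 0.0, 0.001]
wrist_force: [-0.0, -0.8, -1.2]
finger_gap: 20.0
finger_force: 60.0
```

```bash
python3 hand2.py af1; python3 pan.py af2; python3 tilt.py af3 scene side; python3 near.py af4 600 760 -350 -150
```

```text
scene 321 sx [-4.2 -3.5 80.4 87.7] sz [-76.3 -39.8]
side 925 sx [-0.6  0.4 89.2 91.3] sz [-76.3 -38.7]
wrist 3539 sx [-3.5 -3.2 87.1 88.6] sz [-72.1 -39.8]
   black 3483 [-31.5   0.7]
[743.2  47.3 204.8] 19.625188096545408
side 30 s 13.709637005818287 y 17.913219687598335 range s 9.071314362890641 26.763928232283032 y 4.9662494432188256 32.983247099922124
69.25 [743.2  47.4 204.9]
scene 80 slope x,y deg [-12.2   5.1] z at sx=0, 90: -60.917829755304226 -80.36794300955714 lip sx [-5.7 91.8] sy [-44.5  32.4]
side 289 slope x,y deg [6.9 2.1] z at sx=0, 90: -73.88420878506948 -62.94983338167636 lip sx [ 0.  90.8] sy [-42.2  46.2]
  ball? 23 (np.float64(16.524933236036382), np.float64(27.256812795063134), np.float64(-52.818266349903155))
[743.2  47.7 204.9] [ 3.1 -0.   0. ] 19.61128743760482 59.99899685382843
scene [3 5 7] [ 602.3 -337. ]
scene [ 8  9 49] [ 621.2 -210.4]
side [4 5 9] [ 630.1 -211. ]
[743.2  47.9 204.8]
```

>>> move_arm([
  [-0.002,-0.004,0.004,0],
  [-0.01,-0.006,0.006,0],
  [-0.024,-0.006,0.006,0],
  [-0.044,-0.006,0.006,0],
  [-0.07,-0.006,0.006,0],
  [-0.103,-0.006,0.006,0],
  [-0.138,-0.006,0.006,0],
  [-0.15,-0.006,0.006,0],
  [-0.105,-0.006,0.006,0],
  [-0.055,-0.006,0.006,0],
  [-0.01,-0.006,0.006,0],
  [-0.005,-0.006,0.006,0],
])

```text
clock: 70.65
eef_pos: [740.4, 54.2, 195.9]
eef_rot: [3.142, 0.002, 0.001]
wrist_force: [-0.8, 0.2, -1.9]
finger_gap: 19.4
finger_force: 60.0
```

```bash
python3 hand2.py ag1; python3 pan.py ag2; python3 tilt.py ag3 side; python3 bench.py ag4; python3 can.py ag5
```

```text
scene 322 sx [-10.3  -4.8  82.7  86.4] sz [-76.2 -38.1]
side 911 sx [-1.8 -0.6 88.4 90.4] sz [-76.4 -40. ]
wrist 3528 sx [-4.2 -3.7 86.6 87.9] sz [-72.9 -40.4]
   black 3490 [-32.3   0.1]
[738.   54.3 197.6] 19.667121108998856
side 29 s 13.954654213082705 y 18.954049992376888 range s 8.798186800962375 26.033501835084028 y -2.0578803679713484 34.16471051234577
70.9 [737.5  54.4 199.1]
side 289 slope x,y deg [7. 2.] z at sx=0, 90: -74.13248602443407 -63.067546653735036 lip sx [ 0.1 90.6] sy [-42.3  45.9]
  ball? 20 (np.float64(16.682040567969672), np.float64(27.398038680094515), np.float64(-53.316787807937715))
[737.5  54.3 199.5] [-3.1 -0.   0. ] 19.560897119939877 59.99901294708252
scene 53 [227.6 151. ] [ 431.5 -311.3] [8 9]
scene 39 [217.1 197.4] [ 622.7 -209.8] [7 6]
scene 157 [296.9 212.6] [525.5  47.8] [17 16]
scene 14 [303.5 232.5] [580.7 108.1] [4 4]
scene 40 [287.1 237.1] [625.   74.1] [10  5]
scene 33 [296.8 236.3] [605.1  98.4] [7 6]
scene 41 [274.5 293.5] [811.9 152.8] [12  4]
side 110 [262.5 232.4] [526.2  24.9] [19 15]
side 102 [285.6 232.6] [585.7  -2.2] [19 13]
71.05
scene pts raised in can 49 84.7313021006239
   39 [532.  52.  34.]
side pts raised in can 82 63.97221028813658
   52 [577.  72.  33.]
   27 [616.  58.  36.]
```

The 7° tilt kept the ball in the pan. I'll take the tilt out by pressing the lip gently on the can's outer wall.

>>> move_arm([
  [0,0.005,0.015,0],
  [0,0.005,0.035,0],
  [0,0.005,0.05,0],
  [0,0.005,0.055,0],
  [-0.003,0.005,0.055,0],
  [-0.006,0.005,0.055,0],
  [-0.009,0.005,0.054,0],
  [-0.012,0.005,0.052,0],
  [-0.014,0.005,0.05,0],
  [-0.016,0.005,0.048,0],
  [-0.016,0.005,0.048,0],
], squeeze=12)

```text
clock: 72.25
eef_pos: [722.3, 49.1, 151.6]
eef_rot: [-3.142, -0.001, 0.001]
wrist_force: [3.3, 0.4, -0.0]
finger_gap: 20.1
finger_force: 12.0
```

```bash
python3 hand2.py ah1; python3 tilt.py ah3 side scene; python3 pan.py ah2; python3 prof.py ah5|tail -14
```

```text
scene 338 sx [-27.6 -11.8  76.7  81.2] sz [-78.1 -40. ]
side 811 sx [-6.2 -5.  78.8 83.2] sz [-76.8 -42.5]
wrist 3742 sx [-8.8 -8.6 82.2 83.6] sz [-72.7 -40.9]
   black 3778 [-31.8   0.9]
[722.3  49.1 150.9] 20.02358824352382
side 187 slope x,y deg [0.4 1. ] z at sx=0, 90: -72.37853714837055 -71.75799934409689 lip sx [-5.6 94.4] sy [-42.   46.7]
  ball? 24 (np.float64(10.681405435571154), np.float64(27.743940449029513), np.float64(-53.03854623894833))
scene 82 slope x,y deg [-13.   13.1] z at sx=0, 90: -60.972436005380025 -81.71880966323542 lip sx [-29.1  92.8] sy [-47.8  37.2]
[722.3  49.1 150.7] [ 3.1 -0.   0. ] 20.19327159199466 11.99973151087761
scene 42 s 92.37212689972031 y -41.38847867209415 range s 85.8091393003627 104.62705952405253 y -49.33273653152076 -27.23728191714437
side 101 s 96.41115215997588 y -18.624884311361928 range s 86.5868305904305 104.83456810507802 y -46.01253487519879 7.35531620070691
side 23 s 11.089729304152423 y 19.85519693754579 range s 8.29954815883347 19.966712385096862 y 16.504618710415812 32.37450223039601
72.6 [722.3  49.1 150.7]
-28 120 z [108. 115. 120.] y [-9.  9.]
blue
-12 1088 z [ 80. 101. 110.] y [-40.  41.]
-4 144 z [ 89. 105. 107.] y [-42.  42.]
4 472 z [ 77.  79. 107.] y [-41.  42.]
12 401 z [ 78.  80. 108.] y [-41.  42.]
20 355 z [ 79.  84. 108.] y [-41.  42.]
28 304 z [ 79.  89. 109.] y [-41.  42.]
36 234 z [ 80.  96. 110.] y [-42.  42.]
44 50 z [ 81.  96. 110.] y [-41.  42.]
60 29 z [83. 84. 84.] y [-15.  15.]
68 328 z [82. 84. 85.] y [-16.  16.]
76 331 z [83. 85. 86.] y [-16.  17.]
[722.  49. 151.]
```

>>> move_arm([
  [-0.001,0,-0.001,0],
  [-0.002,0,-0.0015,0],
  [-0.003,0,-0.002,0],
  [-0.004,0,-0.003,0],
  [-0.004,0,-0.003,0],
])

```text
clock: 73.15
eef_pos: [718.1, 49.1, 154.0]
eef_rot: [3.142, -0.0, 0.001]
wrist_force: [2.7, -0.1, 0.7]
finger_gap: 20.0
finger_force: 12.0
```

```bash
python3 prof.py ai5|tail -14;python3 tilt.py ai3 side
```

```text
-36 85 z [113. 117. 120.] y [-9.  9.]
blue
-20 17 z [108. 112. 113.] y [-35.  30.]
-12 1283 z [ 82. 104. 113.] y [-40.  41.]
-4 254 z [ 80. 100. 110.] y [-42.  42.]
4 519 z [ 81.  82. 110.] y [-41.  42.]
12 423 z [ 81.  83. 110.] y [-41.  41.]
20 352 z [ 81.  84. 111.] y [-42.  42.]
28 302 z [ 82.  91. 112.] y [-42.  42.]
36 232 z [ 82.  99. 112.] y [-42.  42.]
44 63 z [ 83. 100. 112.] y [-42.  42.]
68 318 z [83. 84. 86.] y [-16.  16.]
76 121 z [84. 85. 86.] y [-17.  17.]
[718.  49. 154.]Traceback (most recent call last):
  File "tilt.py", line 22, in <module>
    for n in sys.argv[2:]: s=fitpl(n)
                             ~~~~~^^^
  File "tilt.py", line 6, in fitpl
    c=shot(n,tag+n);P=wcloud(c) if n=='wrist' else cloud(c);h=cv2.cvtColor(c['frame'],cv2.COLOR_BGR2HSV);H,S,V=[h[...,i].astype(int) for i in range(3)]
  File "h.py", line 9, in shot
    c=viewer.camera(n); cv2.imwrite(f'pics/{tag}.png',c['frame']); np.savez(f'pics/{tag}.npz',**{k:np.array(v) for k,v in c.items()}); return c
ValueError: 200 camera calls are used up
```

Cameras are used up, so from here I'll work from the saved images, the force readings and dead reckoning. First I'll refine the key positions offline.

```bash
cat > off.py <<'E'
import numpy as np,cv2,glob
import h
from h import cloud,wcloud
np.set_printoptions(precision=1,suppress=True)
def L(t):
    d=np.load(t); return {k:d[k] for k in d.files}
def circ(q):
    A=np.c_[2*q[:,:2],np.ones(len(q))];b=(q[:,:2]**2).sum(1)
    for _ in range(5):
        s=np.linalg.lstsq(A,b,rcond=None)[0];r=np.sqrt(s[2]+s[0]**2+s[1]**2);e=abs(np.hypot(A[:,0]/2-s[0],A[:,1]/2-s[1])-r);k=e<max(2,2*np.median(e));A,b=A[k],b[k]
    return s[:2],r,len(b)
for t in ['scene0','side0','w1','t4scene','af1scene','ah1scene','ah1side','b1scene','b1side','h1','k1wrist','l1wrist','z1wrist','af1wrist','ah1wrist','o2wrist']:
    try:c=L(f'pics/{t}.npz')
    except Exception as e: print(t,'none');continue
    wr=t in('w1','h1') or 'wrist' in t
    P=wcloud(c) if wr else cloud(c);hv=cv2.cvtColor(c['frame'],cv2.COLOR_BGR2HSV);H,S,V=[hv[...,i].astype(int) for i in range(3)];X,Y,Z=[P[...,i] for i in range(3)]
    o=(H>3)&(H<18)&(S>140)&(V>90)
    m=o&(Z>109)&(Z<119)&(np.hypot(X-575,Y-49)<80)
    if m.sum()>40: print(t,'can',*circ(P[m]))
    m=o&(Z>39)&(Z<50)&(np.hypot(X-632,Y-260)<60)
    if m.sum()>10: q=P[m];print(t,'knob',m.sum(),cv2.minEnclosingCircle(q[:,:2].astype(np.float32)),q.mean(0))
    m=(V<70)&(S<90)&(Z>9)&(Z<21)&(np.hypot(X-632,Y-260)<85)
    if m.sum()>60:
        q=P[m]; hull=cv2.convexHull(q[:,:2].astype(np.float32))[:,0]; print(t,'lid',m.sum(),*circ(hull),cv2.minEnclosingCircle(q[:,:2].astype(np.float32)))
E
python3 off.py
```

```text
scene0 can [577.2  53.2] 63.04739699836103 185
scene0 knob 51 ((636.2787475585938, 263.7464904785156), 14.26430892944336) [636.3 264.2  43.4]
scene0 lid 992 [636. 264.] 63.53117943022845 24 ((636.5406494140625, 264.55426025390625), 65.26671600341797)
side0 can [571.7  45.4] 62.91737957703613 175
side0 knob 17 ((630.2951049804688, 257.7411193847656), 12.124133110046387) [631.5 256.1  43.8]
side0 lid 398 [635.2 240.2] 52.536089742404535 7 ((639.7775268554688, 249.15145874023438), 64.71355438232422)
w1 can [579.3 105.2] 12.05171949176944 57
w1 lid 2000 [631.4 261.9] 64.13263954027431 20 ((631.645751953125, 263.0821533203125), 65.46743774414062)
t4scene can [577.9  52.4] 62.74912116127934 158
t4scene knob 51 ((635.25146484375, 264.5888366699219), 13.579410552978516) [636.  264.   44.4]
t4scene lid 991 [635.6 264.3] 63.93031992195851 24 ((635.39306640625, 264.9384460449219), 64.98651885986328)
af1scene can [577.5  52.5] 63.30788256382259 90
af1scene knob 52 ((636.2189331054688, 263.335205078125), 13.564833641052246) [635.7 264.8  43.9]
af1scene lid 987 [636.4 264.7] 63.08875532635495 28 (
[... 913 characters left out ...]
16955566406), 13.128443717956543) [631.5 257.6  43.2]
b1side lid 528 [632.4 262.2] 64.50020154411476 13 ((634.7813720703125, 261.4035949707031), 65.50957489013672)
k1wrist lid 415 [598.4 233.6] 23.21352112896627 10 ((581.0294189453125, 234.9499969482422), 28.102371215820312)
af1wrist knob 289 ((634.4285888671875, 262.8975524902344), 13.694757461547852) [635.4 260.9  45.7]
af1wrist lid 5020 [634.6 262.1] 64.79475718938508 50 ((634.0332641601562, 262.2660827636719), 65.85169219970703)
ah1wrist knob 364 ((633.9445190429688, 262.19500732421875), 13.295971870422363) [635.6 260.6  45.5]
ah1wrist lid 5943 [634.6 261.9] 64.85093125743153 44 ((633.8016967773438, 262.5998229980469), 66.21039581298828)
```

>>> move_arm([
  [0,0,0,0],
  [0.002,0,0,0],
  [0.006,0,-0.004,0],
  [0.012,-0.002,-0.012,0],
  [0.018,-0.006,-0.022,0],
  [0.022,-0.01,-0.033,0],
  [0.023,-0.012,-0.041,0],
  [0.023,-0.012,-0.044,0],
  [0.023,-0.012,-0.044,0],
], squeeze=60)

```text
clock: 74.1
eef_pos: [741.1, 61.0, 197.9]
eef_rot: [3.142, -0.0, 0.001]
wrist_force: [0.0, -0.5, -1.1]
finger_gap: 19.7
finger_force: 60.0
```

>>> move_arm([
  [-0.003,0,0,0],
  [-0.01,0,0,0],
  [-0.023,0,0,0],
  [-0.042,0,0,0],
  [-0.066,0,0,0],
  [-0.094,0,0,0],
  [-0.124,0,0,0],
  [-0.148,0,0,0],
  [-0.112,0,0,0],
  [-0.062,0,0,0],
  [-0.015,0,0,0],
  [-0.005,0,0,0],
])

```text
clock: 75.3
eef_pos: [737.9, 60.6, 195.5]
eef_rot: [3.141, 0.002, 0.0]
wrist_force: [-0.7, -1.0, -0.9]
finger_gap: 19.7
finger_force: 60.0
```

>>> move_arm([
  [-0.003,0,0,0],
  [-0.01,0,0,0],
  [-0.023,0,0,0],
  [-0.042,0,0,0],
  [-0.066,0,0,0],
  [-0.094,0,0,0],
  [-0.126,0,0,0],
  [-0.15,0,0,0],
  [-0.108,0,0,0],
  [-0.058,0,0,0],
  [-0.01,0,0,0],
  [0,0,0,0],
])

```text
clock: 76.5
eef_pos: [737.3, 60.8, 196.5]
eef_rot: [3.142, 0.001, 0.0]
wrist_force: [-0.5, 0.1, -2.1]
finger_gap: 19.8
finger_force: 60.0
```

>>> move_arm([
  [0.008,0.004,0.01,0],
  [0.01,0.01,0.025,0],
  [0.01,0.012,0.04,0],
  [0.01,0.012,0.045,0],
  [0.01,0.012,0.045,0],
], squeeze=40)

```text
clock: 77.0
eef_pos: [745.3, 49.1, 151.8]
eef_rot: [3.142, 0.002, 0.001]
wrist_force: [0.4, 0.6, -0.2]
finger_gap: 19.9
finger_force: 40.0
```

>>> move_arm([
  [-0.004,0,0,0],
  [-0.008,0,0,0],
  [-0.008,0,0,0],
])

```text
clock: 77.3
eef_pos: [737.9, 49.3, 153.7]
eef_rot: [3.142, -0.001, 0.001]
wrist_force: [-0.2, 0.2, -1.5]
finger_gap: 19.4
finger_force: 40.0
```

>>> move_arm([
  [-0.003,0,0,0],
  [-0.006,0,0,0],
  [-0.006,0,0,0],
])

```text
clock: 77.6
eef_pos: [731.9, 49.2, 152.9]
eef_rot: [-3.142, -0.0, 0.001]
wrist_force: [0.9, -0.3, -0.8]
finger_gap: 20.1
finger_force: 40.0
```

>>> move_arm([
  [-0.002,0,0,0],
  [-0.004,0,0,0],
  [-0.004,0,0,0],
])

```text
clock: 77.9
eef_pos: [728.0, 49.1, 152.8]
eef_rot: [-3.142, 0.0, 0.001]
wrist_force: [-0.2, -0.1, -0.9]
finger_gap: 19.7
finger_force: 40.0
```

>>> move_arm([
  [-0.002,0,0,0],
  [-0.004,0,0,0],
  [-0.004,0,0,0],
])

```text
clock: 78.2
eef_pos: [724.0, 49.1, 152.8]
eef_rot: [3.142, 0.0, 0.001]
wrist_force: [0.1, -0.1, -1.3]
finger_gap: 19.5
finger_force: 40.0
```

>>> move_arm([
  [-0.001,0,0,0],
  [-0.002,0,0,0],
  [-0.002,0,0,0],
])

```text
clock: 78.5
eef_pos: [722.1, 49.1, 152.8]
eef_rot: [-3.142, -0.0, 0.001]
wrist_force: [0.2, -0.8, -0.8]
finger_gap: 19.7
finger_force: 40.0
```

>>> move_arm([
  [-0.001,0,0,0],
  [-0.002,0,0,0],
  [-0.002,0,0,0],
])

```text
clock: 78.8
eef_pos: [720.1, 49.1, 152.8]
eef_rot: [3.142, 0.0, 0.001]
wrist_force: [-0.2, 0.4, -1.6]
finger_gap: 20.0
finger_force: 40.0
```

>>> move_arm([
  [-0.001,0,0,0],
  [-0.002,0,0,0],
  [-0.002,0,0,0],
])

```text
clock: 79.1
eef_pos: [718.3, 49.1, 152.9]
eef_rot: [3.142, -0.001, 0.001]
wrist_force: [0.4, 0.2, -1.6]
finger_gap: 19.8
finger_force: 40.0
```

>>> move_arm([
  [-0.001,0,0,0],
  [-0.002,0,0,0],
  [-0.002,0,0,0],
])

```text
clock: 79.4
eef_pos: [717.2, 49.1, 153.5]
eef_rot: [-3.141, -0.004, 0.001]
wrist_force: [7.5, 0.7, -2.2]
finger_gap: 19.7
finger_force: 40.0
```

Contact came at TCP x=718, the same as before the dump, so the scoop didn't slip. I'll set it down flat in a clear spot and regrip at the handle centre.

>>> move_arm([
  [0.006,0,0,0],
  [0.014,0.01,0,0],
  [0.014,0.035,0,0],
  [0.014,0.07,0,0],
  [0.014,0.105,0,0],
  [0.01,0.14,0,0],
  [-0.005,0.165,0.01,0],
  [-0.02,0.178,0.03,0],
  [-0.027,0.179,0.05,0],
  [-0.027,0.179,0.065,0],
  [-0.027,0.179,0.073,0],
  [-0.027,0.179,0.075,0],
], squeeze=40)

```text
clock: 80.6
eef_pos: [689.6, -129.5, 77.0]
eef_rot: [-3.141, 0.001, 0.001]
wrist_force: [0.7, -1.6, -0.9]
finger_gap: 19.9
finger_force: 40.0
```

>>> move_arm([
  [0,0,0.001,0],
  [0,0,0.002,0],
  [0,0,0.002,0],
])

```text
clock: 80.9
eef_pos: [689.9, -129.6, 76.8]
eef_rot: [3.142, -0.002, 0.001]
wrist_force: [-0.8, 1.5, 4.0]
finger_gap: 19.7
finger_force: 40.0
```

>>> move_arm([
  [0,0,0.001,0],
  [0,0,0.002,0],
  [0,0,0.002,0],
])

```text
clock: 81.2
eef_pos: [690.1, -129.7, 76.7]
eef_rot: [3.141, -0.003, 0.001]
wrist_force: [-7.0, 3.7, 17.8]
finger_gap: 19.7
finger_force: 40.0
```

>>> move_arm([
  [0,0,-0.001,0],
  [0,0,-0.001,0],
], squeeze=4)

```text
clock: 81.4
eef_pos: [690.0, -129.7, 76.3]
eef_rot: [3.141, -0.002, 0.001]
wrist_force: [-1.3, 2.1, 5.9]
finger_gap: 20.0
finger_force: 4.0
```

>>> move_arm([
  [0,0,0,0],
  [0,0,0,0],
  [0,0,0,0],
  [0.005,0,0,0],
  [0.0105,0,0,0],
  [0.0105,0,0,0],
], jaw=0.05)

```text
clock: 82.0
eef_pos: [700.5, -129.9, 74.6]
eef_rot: [3.142, -0.0, 0.001]
wrist_force: [-0.5, 0.5, -0.8]
finger_gap: 50.6
finger_force: 0.0
```

>>> move_arm([
  [0,0,0,0],
  [0,0,0,0],
  [0,0,0,0],
  [0,0,-0.004,0],
  [0,0,-0.008,0],
  [0,0,-0.008,0],
], jaw=0.0, squeeze=55)

```text
clock: 82.6
eef_pos: [700.1, -130.0, 83.7]
eef_rot: [3.141, -0.001, 0.001]
wrist_force: [0.6, 0.2, -1.2]
finger_gap: 19.7
finger_force: 55.0
```

>>> move_arm([
  [0.012,0,0,0],
  [0.026,0.01,0,0],
  [0.034,0.03,0,0],
  [0.034,0.055,0,0],
  [0.034,0.08,0,0],
  [0.034,0.097,0,0],
  [0.034,0.1,0,0],
  [0.034,0.1,0.003,0],
  [0.034,0.1,0.006,0],
  [0.034,0.1,0.008,0],
  [0.034,0.1,0.008,0],
])

```text
clock: 83.7
eef_pos: [734.8, -229.3, 79.0]
eef_rot: [3.14, -0.004, 0.002]
wrist_force: [-8.4, -1.9, 22.6]
finger_gap: 19.7
finger_force: 55.0
```

>>> move_arm([
  [-0.003,0,-0.003,0],
  [-0.007,0,-0.0035,0],
  [-0.011,0,-0.0035,0],
  [-0.015,0,-0.0035,0],
  [-0.019,0,-0.0035,0],
  [-0.023,0,-0.0035,0],
  [-0.027,0,-0.0035,0],
  [-0.03,0,-0.0035,0],
  [-0.032,0,-0.0035,0],
  [-0.033,0,-0.0035,0],
  [-0.033,0,-0.0035,0],
])

```text
clock: 84.8
eef_pos: [701.3, -229.4, 79.0]
eef_rot: [3.141, -0.002, 0.001]
wrist_force: [2.3, 1.3, 6.7]
finger_gap: 19.3
finger_force: 55.0
```

>>> move_arm([
  [-0.001,0,0,0],
  [-0.002,0,0,0],
  [-0.002,0,0,0],
])

```text
clock: 85.1
eef_pos: [699.6, -229.5, 79.0]
eef_rot: [3.141, -0.003, 0.001]
wrist_force: [5.7, -0.9, 5.3]
finger_gap: 19.5
finger_force: 55.0
```

>>> move_arm([
  [0.0005,0,-0.004,0],
  [0.001,0,-0.012,0],
  [0.001,0,-0.021,0],
  [0.001,0,-0.03,0],
  [0.001,0,-0.039,0],
  [0.001,0,-0.048,0],
  [0.001,0,-0.057,0],
  [0.001,0,-0.064,0],
  [0.001,0,-0.068,0],
  [0.001,0,-0.0705,0],
  [0.001,0,-0.0705,0],
])

```text
clock: 86.2
eef_pos: [699.8, -229.9, 148.9]
eef_rot: [-3.142, 0.0, 0.001]
wrist_force: [0.2, -0.7, -1.2]
finger_gap: 19.8
finger_force: 55.0
```

>>> move_arm([
  [-0.001,0,0,0],
  [-0.003,0,0,0],
  [-0.005,0,0,0],
  [-0.007,0,0,0],
  [-0.009,0,0,0],
  [-0.011,0,0,0],
  [-0.012,0,0,0],
  [-0.012,0,0.001,0],
  [-0.012,0,0.003,0],
])

```text
clock: 87.1
eef_pos: [688.0, -229.9, 145.8]
eef_rot: [3.142, -0.0, 0.001]
wrist_force: [0.8, -0.7, -1.6]
finger_gap: 19.6
finger_force: 55.0
```

>>> move_arm([
  [0,0,0.003,0],
  [0,0,0.006,0],
  [0,0,0.009,0],
  [0,0,0.012,0],
  [0,0,0.015,0],
  [0,0,0.015,0],
  [0,0,0.015,0],
], squeeze=14)

```text
clock: 87.8
eef_pos: [689.2, -230.0, 132.4]
eef_rot: [3.14, -0.004, 0.001]
wrist_force: [6.7, -0.1, 6.7]
finger_gap: 19.8
finger_force: 14.0
```

>>> move_arm([
  [0,0,0,0],
  [0,0,-0.01,0],
  [0,0,-0.03,0],
  [0,0,-0.055,0],
  [0,0,-0.071,0],
  [0.002,-0.01,-0.075,0],
  [0.006,-0.03,-0.075,0],
  [0.01,-0.055,-0.075,0],
  [0.015,-0.08,-0.075,0],
  [0.02,-0.105,-0.075,0],
  [0.025,-0.13,-0.075,0],
  [0.03,-0.15,-0.075,0],
], squeeze=60)

```text
clock: 89.0
eef_pos: [717.7, -76.6, 204.3]
eef_rot: [-3.141, 0.002, 0.002]
wrist_force: [-0.2, 0.5, -0.7]
finger_gap: 19.8
finger_force: 60.0
```

>>> move_arm([
  [0.004,-0.02,0,0],
  [0.008,-0.04,0,0],
  [0.012,-0.062,0,0],
  [0.016,-0.084,0,0],
  [0.02,-0.103,0,0],
  [0.024,-0.117,0,0],
  [0.027,-0.126,0.01,0],
  [0.027,-0.129,0.025,0],
  [0.027,-0.129,0.042,0],
  [0.027,-0.129,0.055,0],
  [0.027,-0.129,0.06,0],
  [0.027,-0.129,0.06,0],
])

```text
clock: 90.2
eef_pos: [744.4, 48.6, 144.7]
eef_rot: [3.141, 0.002, 0.0]
wrist_force: [-0.4, 0.0, -0.2]
finger_gap: 19.5
finger_force: 60.0
```

>>> move_arm([
  [-0.003,0,0,0],
  [-0.006,0,0,0],
  [-0.006,0,0,0],
], squeeze=40)

```text
clock: 90.5
eef_pos: [738.6, 49.1, 146.7]
eef_rot: [-3.142, -0.001, 0.001]
wrist_force: [-0.1, -0.4, -1.1]
finger_gap: 19.6
finger_force: 40.0
```

>>> move_arm([
  [-0.001,0,0,0],
  [-0.002,0,0,0],
  [-0.002,0,0,0],
])

```text
clock: 90.8
eef_pos: [736.6, 49.1, 145.9]
eef_rot: [3.142, -0.0, 0.001]
wrist_force: [-0.4, -0.3, -1.6]
finger_gap: 20.0
finger_force: 40.0
```

>>> move_arm([
  [-0.001,0,0,0],
  [-0.002,0,0,0],
  [-0.002,0,0,0],
])

```text
clock: 91.1
eef_pos: [734.6, 49.1, 145.7]
eef_rot: [3.142, 0.0, 0.001]
wrist_force: [-0.3, 0.5, -2.0]
finger_gap: 20.1
finger_force: 40.0
```

>>> move_arm([
  [-0.001,0,0,0],
  [-0.002,0,0,0],
  [-0.002,0,0,0],
])

```text
clock: 91.4
eef_pos: [732.9, 49.1, 145.9]
eef_rot: [-3.142, -0.001, 0.001]
wrist_force: [2.3, 0.1, -2.2]
finger_gap: 20.0
finger_force: 40.0
```

>>> move_arm([
  [-0.001,0,-0.0005,0],
  [-0.002,0,-0.001,0],
  [-0.003,0,-0.002,0],
  [-0.004,0,-0.003,0],
  [-0.005,0,-0.004,0],
  [-0.006,0,-0.005,0],
  [-0.007,0,-0.006,0],
  [-0.008,0,-0.007,0],
  [-0.009,0,-0.008,0],
  [-0.0095,0,-0.008,0],
  [-0.0095,0,-0.008,0],
], squeeze=12)

```text
clock: 92.5
eef_pos: [723.2, 49.1, 153.9]
eef_rot: [-3.142, -0.0, 0.001]
wrist_force: [3.5, 0.7, 0.8]
finger_gap: 20.1
finger_force: 12.0
```

>>> move_arm([
  [0,0,0,0],
  [0.002,0,0,0],
  [0.005,0,-0.004,0],
  [0.01,-0.002,-0.012,0],
  [0.014,-0.002,-0.022,0],
  [0.016,-0.002,-0.033,0],
  [0.017,-0.002,-0.041,0],
  [0.017,-0.002,-0.044,0],
  [0.017,-0.002,-0.044,0],
], squeeze=60)

```text
clock: 93.4
eef_pos: [740.2, 51.1, 198.2]
eef_rot: [-3.142, -0.0, 0.001]
wrist_force: [-0.5, 0.5, -1.2]
finger_gap: 19.5
finger_force: 60.0
```

>>> move_arm([
  [-0.003,0.003,0,0],
  [-0.01,0.006,0,0],
  [-0.023,0.006,0,0],
  [-0.042,0.006,0,0],
  [-0.066,0.006,0,0],
  [-0.094,0.006,0,0],
  [-0.124,0.006,0,0],
  [-0.148,0.006,0,0],
  [-0.112,0.006,0,0],
  [-0.062,0.006,0,0],
  [-0.015,0.006,0,0],
  [-0.005,0.006,0,0],
])

```text
clock: 94.6
eef_pos: [737.0, 44.7, 195.4]
eef_rot: [3.142, 0.002, 0.0]
wrist_force: [-0.1, -0.3, -1.7]
finger_gap: 19.9
finger_force: 60.0
```

>>> move_arm([
  [-0.003,0,0,0],
  [-0.01,0,0,0],
  [-0.023,0,0,0],
  [-0.042,0,0,0],
  [-0.066,0,0,0],
  [-0.094,0,0,0],
  [-0.126,0,0,0],
  [-0.15,0,0,0],
  [-0.108,0,0,0],
  [-0.058,0,0,0],
  [-0.01,0,0,0],
  [0,0,0,0],
])

```text
clock: 95.8
eef_pos: [736.3, 44.8, 196.4]
eef_rot: [3.142, 0.001, 0.001]
wrist_force: [-0.1, -0.2, -1.6]
finger_gap: 19.8
finger_force: 60.0
```

>>> move_arm([
  [-0.003,0,0,0],
  [-0.01,0,0,0],
  [-0.023,0,0,0],
  [-0.042,0,0,0],
  [-0.066,0,0,0],
  [-0.096,0,0,0],
  [-0.13,0,0,0],
  [-0.155,0,0,0],
  [-0.107,0,0,0],
  [-0.057,0,0,0],
  [-0.008,0,0,0],
  [0.003,0,0,0],
])

```text
clock: 97.0
eef_pos: [738.8, 44.9, 197.2]
eef_rot: [3.142, 0.0, 0.001]
wrist_force: [-0.2, -0.4, -2.6]
finger_gap: 19.6
finger_force: 60.0
```

I'll weigh the scoop by averaging static force readings. An empty scoop should read about -1.08 N, and one with a ball about -1.33 N.

>>> move_arm([
  [0,0,0,0],
  [0,0,0,0],
  [0,0,0,0],
  [0,0,0,0],
])

```text
clock: 97.4
eef_pos: [737.4, 45.2, 198.8]
eef_rot: [3.142, -0.001, 0.001]
wrist_force: [0.9, 0.1, -1.5]
finger_gap: 19.5
finger_force: 60.0
```

>>> move_arm([
  [0,0,0,0],
])

```text
clock: 97.5
eef_pos: [737.7, 45.2, 198.5]
eef_rot: [-3.142, -0.001, 0.001]
wrist_force: [0.3, 0.7, -1.1]
finger_gap: 19.8
finger_force: 60.0
```

>>> move_arm([
  [0,0,0,0],
])

```text
clock: 97.6
eef_pos: [738.0, 45.2, 198.1]
eef_rot: [-3.142, -0.0, 0.001]
wrist_force: [0.2, -0.9, -1.8]
finger_gap: 19.8
finger_force: 60.0
```

>>> move_arm([
  [0,0,0,0],
])

```text
clock: 97.7
eef_pos: [738.1, 45.1, 197.9]
eef_rot: [-3.142, -0.0, 0.001]
wrist_force: [0.2, -1.0, -1.0]
finger_gap: 19.9
finger_force: 60.0
```

>>> move_arm([
  [0,0,0,0],
])

```text
clock: 97.8
eef_pos: [738.1, 45.1, 197.7]
eef_rot: [-3.142, 0.0, 0.001]
wrist_force: [0.0, -0.7, -1.8]
finger_gap: 19.7
finger_force: 60.0
```

>>> move_arm([
  [0,0,0,0],
])

```text
clock: 97.9
eef_pos: [738.2, 45.1, 197.6]
eef_rot: [3.142, 0.0, 0.001]
wrist_force: [-0.5, -0.4, -0.6]
finger_gap: 19.5
finger_force: 60.0
```

>>> move_arm([
  [0,0,0,0],
])

```text
clock: 98.0
eef_pos: [738.2, 45.1, 197.7]
eef_rot: [3.142, 0.0, 0.001]
wrist_force: [1.0, -0.6, -0.7]
finger_gap: 19.8
finger_force: 60.0
```

>>> move_arm([
  [0,0,0,0],
])

```text
clock: 98.1
eef_pos: [738.2, 45.1, 197.7]
eef_rot: [-3.142, 0.0, 0.001]
wrist_force: [1.3, 0.1, -0.5]
finger_gap: 19.7
finger_force: 60.0
```

>>> move_arm([
  [0,0,0,0],
])

```text
clock: 98.2
eef_pos: [738.2, 45.1, 197.7]
eef_rot: [3.142, 0.0, 0.001]
wrist_force: [0.8, 0.8, -0.3]
finger_gap: 19.4
finger_force: 60.0
```

>>> move_arm([
  [0,0,0,0],
])

```text
clock: 98.3
eef_pos: [738.2, 45.1, 197.7]
eef_rot: [3.142, 0.0, 0.001]
wrist_force: [0.2, 0.4, -0.4]
finger_gap: 19.7
finger_force: 60.0
```

>>> move_arm([
  [0,0,0,0],
])

```text
clock: 98.4
eef_pos: [738.2, 45.1, 197.7]
eef_rot: [-3.142, 0.0, 0.001]
wrist_force: [0.4, 0.4, -1.1]
finger_gap: 19.7
finger_force: 60.0
```

>>> move_arm([
  [0,0,0,0],
])

```text
clock: 98.5
eef_pos: [738.2, 45.1, 197.7]
eef_rot: [-3.142, 0.0, 0.001]
wrist_force: [0.1, 0.2, -1.1]
finger_gap: 19.9
finger_force: 60.0
```

>>> move_arm([
  [0,0,0,0],
])

```text
clock: 98.6
eef_pos: [738.2, 45.1, 197.7]
eef_rot: [-3.142, 0.0, 0.001]
wrist_force: [-1.2, -0.5, -1.8]
finger_gap: 19.5
finger_force: 60.0
```

```bash
python3 -c "
from cell import manip
for i in range(3): s=manip.read_state();print(s['wrist_force'],s['moment'],s['effort'],s['clock'])"
```

```text
[-1.17932869 -0.48128567 -1.76258325] [ 0.06984554 -0.00661803 -0.02088595] [-1.59310539e-04 -8.00094509e+01 -3.74945104e+01  1.56991859e-02
 -3.50568281e-02  3.16457840e-05] 98.6
[-1.17932869 -0.48128567 -1.76258325] [ 0.06984554 -0.00661803 -0.02088595] [-1.59310539e-04 -8.00094509e+01 -3.74945104e+01  1.56991859e-02
 -3.50568281e-02  3.16457840e-05] 98.6
[-1.17932869 -0.48128567 -1.76258325] [ 0.06984554 -0.00661803 -0.02088595] [-1.59310539e-04 -8.00094509e+01 -3.74945104e+01  1.56991859e-02
 -3.50568281e-02  3.16457840e-05] 98.6
```

The mean is about -1.05 N, so the pan is empty. I'll take the scoop back to the mat.

>>> move_arm([
  [-0.015,-0.008,0,0],
  [-0.045,-0.03,0,0],
  [-0.08,-0.055,0,0],
  [-0.115,-0.085,0,0],
  [-0.15,-0.115,0,0],
  [-0.185,-0.145,0,0],
  [-0.215,-0.172,0,0],
  [-0.24,-0.197,0,0],
  [-0.26,-0.213,0,0],
  [-0.27,-0.221,0,0],
  [-0.273,-0.222,0.01,0],
  [-0.273,-0.222,0.02,0],
])

```text
clock: 99.8
eef_pos: [465.3, 266.5, 177.0]
eef_rot: [-3.142, -0.0, 0.001]
wrist_force: [0.3, -0.4, -1.2]
finger_gap: 19.6
finger_force: 60.0
```

>>> move_arm([
  [0,0,0.015,0],
  [0,0,0.035,0],
  [0,0,0.055,0],
  [0,0,0.07,0],
  [0,0,0.08,0],
  [0,0,0.086,0],
  [0,0,0.088,0],
  [0,0,0.088,0],
])

```text
clock: 100.6
eef_pos: [465.3, 266.8, 89.8]
eef_rot: [-3.142, -0.0, 0.001]
wrist_force: [0.3, 0.3, -1.4]
finger_gap: 19.9
finger_force: 60.0
```

>>> move_arm([
  [0,0,0.001,0],
  [0,0,0.003,0],
  [0,0,0.003,0],
])

```text
clock: 100.9
eef_pos: [465.0, 266.9, 86.8]
eef_rot: [-3.142, -0.0, 0.001]
wrist_force: [-0.7, -0.9, -0.2]
finger_gap: 19.9
finger_force: 60.0
```

>>> move_arm([
  [0,0,0.001,0],
  [0,0,0.002,0],
  [0,0,0.002,0],
])

```text
clock: 101.2
eef_pos: [465.0, 266.9, 84.6]
eef_rot: [3.142, 0.0, 0.001]
wrist_force: [0.6, 0.6, -0.9]
finger_gap: 19.7
finger_force: 60.0
```

>>> move_arm([
  [0,0,0.001,0],
  [0,0,0.002,0],
  [0,0,0.002,0],
], squeeze=30)

```text
clock: 101.5
eef_pos: [465.0, 266.9, 82.8]
eef_rot: [-3.142, -0.0, 0.001]
wrist_force: [0.2, 0.6, -0.9]
finger_gap: 19.8
finger_force: 30.0
```

>>> move_arm([
  [0,0,0.001,0],
  [0,0,0.001,0],
  [0,0,0.001,0],
])

```text
clock: 101.8
eef_pos: [465.2, 266.9, 82.7]
eef_rot: [-3.141, -0.001, 0.001]
wrist_force: [-4.8, -2.8, 11.5]
finger_gap: 20.1
finger_force: 30.0
```

>>> move_arm([
  [0,0,0.001,0],
  [0,0,0.001,0],
  [0,0,0.001,0],
])

```text
clock: 102.1
eef_pos: [465.5, 267.0, 82.6]
eef_rot: [-3.141, -0.001, 0.001]
wrist_force: [-5.4, -5.1, 20.7]
finger_gap: 19.7
finger_force: 30.0
```

>>> move_arm([
  [0,0,-0.0015,0],
  [0,0,-0.0015,0],
  [0,0,-0.0015,0],
], squeeze=4)

```text
clock: 102.4
eef_pos: [465.2, 267.0, 82.5]
eef_rot: [-3.141, -0.0, 0.001]
wrist_force: [-1.0, -1.0, 6.5]
finger_gap: 20.1
finger_force: 4.0
```

>>> move_arm([
  [0,0,0,0],
  [0,0,0,0],
  [0,0,0,0],
  [0,0,0,0],
  [0,0,-0.015,0],
  [0,0,-0.05,0],
  [0,0,-0.085,0],
  [0,0,-0.11,0],
  [0,0,-0.12,0],
], jaw=0.06)

```text
clock: 103.3
eef_pos: [465.6, 267.2, 204.6]
eef_rot: [-3.14, -0.003, 0.001]
wrist_force: [-0.2, -0.4, -0.1]
finger_gap: 59.9
finger_force: 0.0
```

>>> move_arm([
  [0.03,0,0,0],
  [0.07,0.002,0,0],
  [0.11,0.004,0,0],
  [0.145,0.005,0,0],
  [0.164,0.005,0.01,0],
  [0.169,0.005,0.045,0],
  [0.169,0.005,0.085,0],
  [0.169,0.005,0.12,0],
  [0.169,0.005,0.145,0],
  [0.169,0.005,0.159,0],
  [0.169,0.005,0.164,0],
  [0.169,0.005,0.164,0],
], jaw=0.07)

```text
clock: 104.5
eef_pos: [634.1, 262.1, 38.2]
eef_rot: [3.142, 0.0, 0.001]
wrist_force: [0.1, 0.4, 0.3]
finger_gap: 70.2
finger_force: 0.0
```

>>> move_arm([
  [0,0,0,0],
  [0,0,0,0],
  [0,0,0,0],
  [0,0,0,0],
  [0,0,0,0],
], jaw=0.0, squeeze=30)

```text
clock: 105.0
eef_pos: [634.1, 262.1, 38.5]
eef_rot: [-3.141, -0.0, 0.001]
wrist_force: [-0.3, 0.1, -0.1]
finger_gap: 33.4
finger_force: 0.0
```

>>> move_arm([
  [0,0,0,0],
  [0,0,0,0],
  [0,0,0,0],
  [0,0,-0.005,0],
  [0,0,-0.025,0],
  [0,0,-0.06,0],
  [0,0,-0.1,0],
  [0,0,-0.13,0],
  [0,0,-0.142,0],
  [0,0,-0.142,0],
  [0,0,-0.142,0],
])

```text
clock: 106.1
eef_pos: [633.5, 261.8, 178.3]
eef_rot: [3.141, 0.002, 0.001]
wrist_force: [-0.3, -0.1, -2.4]
finger_gap: 25.3
finger_force: 30.0
```

>>> move_arm([
  [-0.006,0.015,0,0],
  [-0.015,0.045,0,0],
  [-0.025,0.08,0,0],
  [-0.035,0.115,0,0],
  [-0.044,0.15,0,0],
  [-0.052,0.18,0,0],
  [-0.057,0.202,0,0],
  [-0.0585,0.212,0,0],
  [-0.0585,0.212,0.005,0],
  [-0.0585,0.212,0.012,0],
  [-0.0585,0.212,0.018,0],
  [-0.0585,0.212,0.018,0],
], squeeze=50)

```text
clock: 107.3
eef_pos: [575.2, 50.9, 160.7]
eef_rot: [-3.142, 0.002, 0.002]
wrist_force: [-0.2, -0.0, -1.2]
finger_gap: 25.0
finger_force: 50.0
```

>>> move_arm([
  [0,0,0.003,0],
  [0,0,0.006,0],
  [0,0,0.009,0],
  [0,0,0.012,0],
  [0,0,0.014,0],
  [0,0,0.014,0],
])

```text
clock: 107.9
eef_pos: [575.6, 50.0, 148.0]
eef_rot: [3.142, 0.0, 0.001]
wrist_force: [0.1, -1.2, -1.4]
finger_gap: 24.9
finger_force: 50.0
```

>>> move_arm([
  [0,0,0.002,0],
  [0,0,0.004,0],
  [0,0,0.005,0],
  [0,0,0.005,0],
])

```text
clock: 108.3
eef_pos: [575.7, 50.0, 143.2]
eef_rot: [-3.142, -0.0, 0.001]
wrist_force: [-0.2, 0.0, -1.5]
finger_gap: 24.9
finger_force: 50.0
```

>>> move_arm([
  [0,0,0.001,0],
  [0,0,0.002,0],
  [0,0,0.003,0],
  [0,0,0.003,0],
])

```text
clock: 108.7
eef_pos: [575.7, 50.0, 140.7]
eef_rot: [-3.142, -0.0, 0.001]
wrist_force: [-2.9, -0.3, 5.7]
finger_gap: 25.1
finger_force: 50.0
```

>>> move_arm([
  [0,0,0.001,0],
  [0,0,0.002,0],
  [0,0,0.003,0],
  [0,0,0.003,0],
])

```text
clock: 109.1
eef_pos: [575.7, 50.0, 137.6]
eef_rot: [3.142, -0.0, 0.001]
wrist_force: [-2.9, 0.6, 4.4]
finger_gap: 25.2
finger_force: 50.0
```

>>> move_arm([
  [0,0,0.001,0],
  [0,0,0.002,0],
  [0,0,0.002,0],
])

```text
clock: 109.4
eef_pos: [575.9, 50.0, 137.1]
eef_rot: [3.142, -0.001, 0.001]
wrist_force: [-10.2, -0.6, 19.4]
finger_gap: 25.0
finger_force: 50.0
```

>>> move_arm([
  [0,0,0.001,0],
  [0,0,0.002,0],
  [0,0,0.002,0],
])

```text
clock: 109.7
eef_pos: [576.0, 50.0, 137.0]
eef_rot: [3.141, -0.003, 0.001]
wrist_force: [-18.2, -0.4, 37.6]
finger_gap: 25.1
finger_force: 50.0
```

The collar bottomed out at TCP z=137, as predicted. I'll ease off, release and retreat.

>>> move_arm([
  [0,0,0,0],
  [0,0,-0.002,0],
  [0,0,-0.003,0],
  [0,0,-0.0035,0],
])

```text
clock: 110.1
eef_pos: [575.8, 50.0, 137.3]
eef_rot: [3.142, -0.001, 0.001]
wrist_force: [-2.0, 0.2, 3.9]
finger_gap: 25.0
finger_force: 50.0
```

>>> move_arm([
  [0,0,0,0],
  [0,0,0,0],
  [0,0,0,0],
  [0,0,0,0],
  [0,0,-0.02,0],
  [0,0,-0.06,0],
  [0,0,-0.1,0],
  [0,0,-0.12,0],
  [0,0,-0.12,0],
  [0,0,-0.12,0],
  [0,0,-0.12,0],
], jaw=0.06)

```text
clock: 111.2
eef_pos: [575.3, 50.0, 255.1]
eef_rot: [3.142, 0.002, 0.001]
wrist_force: [0.3, 0.6, -0.1]
finger_gap: 60.0
finger_force: 0.0
```

```bash
python3 -c "
from cell import manip
print(manip.sign_off())"
```

```text
the job is handed in; nothing more can be done
None
```

Job handed in at 111 s, result unknown: the camera showed five of the seven balls in the can, the last two were dumped with the camera budget used up (only the scoop's empty weight afterwards backs this up), the scoop was released on its mat by feel, and the lid was pressed until it bottomed at about 38 N.

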